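# Snap a polishing wheel back onto the wheel carousel

## Task

Put the loose polishing wheel back on the wheel carousel: turn the carousel by its top knob until the bare branch stands over the brass pointer on the foot, then slide the wheel over that branch and press it down until it snaps home under the two spring noses, and leave it there. The snap holder is clamped higher or lower on the branch each time, so feel for it, and stop pushing once the wheel is home: the branch must never take more than 35 N.

Things in the scene. Friction and masses are not known exactly. Their poses are not given: they have to be found in the camera images.
- stand: Fixed round foot of the carousel, dark cast iron, 136 mm across, 26 mm high, with a brass pointer on its rim. Origin: centre of its underside on the bench; z up, the pointer lies at its -x side (the loading side). Above it turn five steel branches; four hold wheels 42 to 50 mm across. Everything but stem and knob stays within 120 mm of the axis and below 185 mm.
- tree (a joint): Turn of the carousel about its upright stem (rad): 0 when the bare branch stands over the pointer, growing counterclockwise seen from above. Starts at 1.0 to 2.8; no stop within a full turn either way. A drag bearing holds it where it is left; turning takes about 0.12 N m.
- knob (a point): Grip point of the black fluted knob on top of the stem, on the turning axis, 236 mm above the bench. The knob is round, 30 mm across, from 216 to 253 mm high; the stem below it is 17 mm thick.
- branch (a point): Centre of the bare branch's tip, 176 mm high, 92 mm from the stem. z points outward along the branch end, 25 degrees off vertical, away from the stem; y is level. The end is a straight 12.4 mm rod, 70 mm long, its first 9 mm tapering to a 4 mm tip. On it is a snap holder: brass clamp collar, sprung seat ring and two brass tongues at +y and -y with outward noses.
- wheel: Loose polishing wheel lying flat: dark grey rim 50 mm across and 14 mm thick (4 to 18 mm above its underside) on a brass hub 23 mm across, 22 mm long, with a 14 mm bore right through; about 0.12 kg. Origin: centre of the hub's underside; z along the bore, up at the start. Both faces are alike.
- wheel_centre (a point): Middle of the wheel's bore, 11 mm above its underside. Home, it lies 25 to 41 mm below the branch tip, wherever the holder was clamped (not reported). Pushing on: 3 to 5 N over the noses, 2 N sliding, from 4 N at the seat 2.6 mm before home to about 10 N where the noses snap out over the hub; 1.2 mm deeper is a hard stop. Then the seat lifts the hub against the noses, which hold it.
Things that resemble listed ones, but are neither listed nor needed, are in the scene too. Several things have the shape of the wheel; the one meant has the colours described above.

How it is judged:
On the way, in this order (a step that is already met when the one before it is completed fails the run):
1. the carousel is turned until the bare branch stands over the pointer (y of branch in the frame of stand between -0.018 and 0.018 m and x of branch in the frame of stand below 0 m), for 0.3 s.
2. the wheel is threaded on the bare branch (z of wheel_centre in the frame of branch below -0.006 m and x of wheel_centre in the frame of branch between -0.004 and 0.004 m and y of wheel_centre in the frame of branch between -0.004 and 0.004 m), for 0.1 s.
At the end, for the whole second after the job is handed in: the wheel is snapped home on the bare branch: its middle within 22.3 mm of the middle of the clamp collar (21 mm when the noses hold it, 23.6 mm when it only rests on the seat), within 3 mm of the branch's axis and 0.15 rad of square, at rest, the branch over the pointer within 25 mm (distance between wheel_centre and collar_c0 below 0.0223 m and x of wheel_centre in the frame of branch between -0.003 and 0.003 m and y of wheel_centre in the frame of branch between -0.003 and 0.003 m and angle between the z axis of wheel and the z axis of branch, either way round below 0.15 rad and y of branch in the frame of stand between -0.025 and 0.025 m and x of branch in the frame of stand below 0 m and linear speed of wheel below 0.02 m/s); the robot touches nothing.
It fails at once if the wheel bears on the carousel with more than 35 N (contact force between wheel and stand above 35 N).
It also fails if it takes over 69 s, if anything falls off the work surface, if the arm or the gripper's body presses on something with over 40 N, if the wrist force passes 120 N, or if a joint passes its speed limit or range.

## Robot

A 7-joint arm with a two-finger parallel gripper is mounted at the origin on a cart in front of the work surface, level with it; the furniture and walls round the work are solid. World frame = base frame: x ahead of the robot, y to its left, z up, the work surface at z = 0. Lengths are in m, angles in rad, forces in N, time in s.
With the tool pointing down it reaches from about 0.425 to 0.8 m from the base axis. Payload 8.3 kg.
Tool frame: the origin (TCP) lies at the centre of the arm's flange, where the gripper is bolted on; the fingertips stand 173 mm ahead of it and the grasp point (between the pads) lies 155 mm ahead of it; z points along the fingers, y is the line along which they close (so a half turn about z gives the same grasp; the last joint's range is limited). The gripper opens to 85 mm and grips with 20 to 120 N. Pads are 22 mm wide; open, the fingers measure 114 mm over their backs; the gripper's body (76 mm by 85 mm) begins 54 mm behind the grasp point. The pads swing forward as they close: fully open they stand 13 mm farther back than shut.
Start: joints at [-1.294, 0.383, 0.016, 1.37, -0.006, 1.388, -0.046], TCP at [0.208, 0.589, 0.405] pointing down, gripper open.
Joint ranges: [-2.95, 2.95], [-0.25, 2.06], [-1.52, 1.56], [0.18, 2.33], [-1.44, 4.58], [0.02, 2.06], [-3.01, 3.01]. Speed limits (rad/s): [2.39, 2.39, 3.01, 3.01, 3.14, 3.14, 3.14].

## Interface

Orientations are given as a unit quaternion [x, y, z, w].
In Python, from station import r gives the robot as it stands.
- The arm moves only by the tool carry_out, never from a script. Its argument "plan" is a list of rows, each a list of 3 entries, a list of its own where there are three numbers: the shift along the world's x, y, z in cm, then the turn about the world's z in rad, then the opening, from 0 (shut) to 1 (fully open). A call has 1 to 10 rows; each row shifts and turns the commanded pose from where the row before left it; what a row does not reach is not made up. A row lasts 1/8 s, in which the tool goes at most 62.5 mm and 10.7 degrees, less where a joint would pass 70% of its speed; a pose out of reach is approached as far as the arm can. A call is refused whole if a number of a shift passes 6.25 or a number of a turn 0.188, either way. A call with a gripper value outside its range is refused whole. The fingers move at their own pace and stop on an object; "squeeze" is the grip in N (left out, the last holds). Time passes only in rows, so rows that do not move let the fingers close. It gives the time, the measured TCP pose, the force, the opening and the grip force at its end, in the units of the state.
- r.state(): the state, without advancing time (a new reading comes with each control period).
- r.get_image(name): name is "scene" or "top" or "wrist"; returns the picture (400x640x3 uint8, blue, green, red); there is no depth.
- r.camera_params(name): a dict with "mtx" (3x3 intrinsics, pixels), "view" (4x4, takes a point from world to camera coordinates); the wrist camera has in their place "mount" (4x4, takes a point from camera to tool coordinates, whose origin is the TCP and whose axes are the flange's). Camera axes: x right, y down, z forward; pixel columns grow to the right and rows downward; lengths in m; the calibration is good to about 2 mm. A picture is of the moment at which its call begins: read the wrist's pose just before it. camera_params takes no time and is no camera call.
- r.sign_off(): hands the job in; it is judged then, once.
The state is a dict: "time": time; "joint_positions": joint angles; "joint_velocities": joint speeds; "tau": joint torques, N m; "ee_pos": TCP position; "orientation": TCP orientation; "contact_force": force on the tool from outside, world axes, zero at the start; "wrist_torque": the same for the moment, N m; "finger_gap": finger opening in m; "gripper_force": force on a finger pad.
Only numpy, scipy, OpenCV 4.12 (cv2) and the standard library are available. Lean on these libraries where they do the work, as an engineer would, in place of code of your own. Each camera call takes 0.05 s, during which the arm holds its last target. There are 200 camera calls.

## Working session

There is one attempt and no reset: what is moved stays moved. The work goes in short steps, Python scripts to look and compute and a tool call to move; the robot and the scene stay as the last step left them, time stands still between calls to the robot, and variables do not carry over. Pictures are saved under pics/ and viewed, at most 10 in all, crops included, and the job is handed in when it is done.

Besides the shell and the picture viewer there is one more tool, called as a command line: name --argument value ..., lists and objects as JSON in quotes. carry_out: Moves the arm, as the interface text tells. Its arguments: {"type":"object","properties":{"plan":{"type":"array","items":{"type":"array"}},"squeeze":{"type":"number"}},"required":["plan"]}

```bash
ls; mkdir -p pics; cat > h.py <<'E'
import numpy as np, cv2
from station import r
from scipy.spatial.transform import Rotation as R
def cam(n):
    p=r.camera_params(n); K=np.array(p["mtx"])
    if "view" in p: V=np.array(p["view"])
    else:
        s=r.state(); T=np.eye(4); T[:3,:3]=R.from_quat(s["orientation"]).as_matrix(); T[:3,3]=s["ee_pos"]
        V=np.linalg.inv(T@np.array(p["mount"]))
    return K,V
def ray(c,u,v):
    K,V=c; d=V[:3,:3].T@np.linalg.inv(K)@[u,v,1]; o=-V[:3,:3].T@V[:3,3]; return o,d/np.linalg.norm(d)
def onz(c,u,v,z):
    o,d=ray(c,u,v); return o+d*(z-o[2])/d[2]
def two(a,b):
    # closest point of rays
    (o1,d1),(o2,d2)=a,b; A=np.stack([d1,-d2],1); t=np.linalg.lstsq(A,o2-o1,rcond=None)[0]
    p,q=o1+t[0]*d1,o2+t[1]*d2; return (p+q)/2,np.linalg.norm(p-q)
def px(c,P):
    K,V=c; q=V[:3,:3]@P+V[:3,3]; q=K@q; return q[:2]/q[2]
E
python3 - <<'E'
from h import *
ims=[]
for n in("scene","top"):
    im=r.get_image(n); cv2.imwrite(f"pics/{n}0.png",im); c=cam(n); print(n,c[0].round(0).tolist(),(-c[1][:3,:3].T@c[1][:3,3]).round(3))
print(r.state())
print(r.camera_params("wrist"))
E
```

```text
pics
scene [[410.0, 0.0, 319.0], [0.0, 410.0, 197.0], [0.0, 0.0, 1.0]] [0.152 0.449 0.516]
top [[399.0, 0.0, 315.0], [0.0, 399.0, 201.0], [0.0, 0.0, 1.0]] [ 0.45  -0.221  0.989]
{'time': 0.1, 'joint_positions': array([-1.29391612,  0.3841532 ,  0.01639465,  1.37104876, -0.00630195,
        1.38821331, -0.04649426]), 'joint_velocities': array([ 0.00040682, -0.00169236,  0.00017106, -0.00294847,  0.00182054,
        0.00131751,  0.00147716]), 'tau': array([ 3.47621775e-03, -6.29138374e+01,  8.48031677e-01, -3.72759569e+01,
        1.69627857e-02,  1.03870395e-02,  3.08156120e-05]), 'ee_pos': array([0.2082192 , 0.58913573, 0.40377944]), 'orientation': array([ 1.69049032e-01,  9.85607244e-01, -8.76315548e-04, -1.34413104e-04]), 'contact_force': array([ 0.24426078,  0.30308859, -0.05688656]), 'wrist_torque': array([0.05013061, 0.03993678, 0.00492513]), 'gripper_force': 0.0, 'finger_gap': 0.08520574175331214}
{'mtx': array([[285.29800843,   0.        , 322.22555823],
       [  0.        , 285.29800843, 198.28356683],
       [  0.        ,   0.        ,   1.        ]]), 'mount': array([[ 3.10933790e-04, -9.54625455e-01, -2.97808904e-01,
         7.52834878e-02],
       [ 9.99999941e-01,  2.53891350e-04,  2.30223561e-04,
         3.56315689e-05],
       [-1.44166167e-04, -2.97808958e-01,  9.54625478e-01,
         3.02382687e-02],
       [ 0.00000000e+00,  0.00000000e+00,  0.00000000e+00,
         1.00000000e+00]])}
```

View pics/scene0.png

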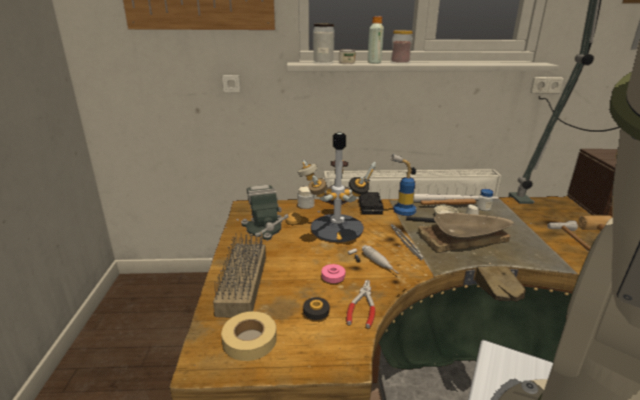

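View pics/top0.png

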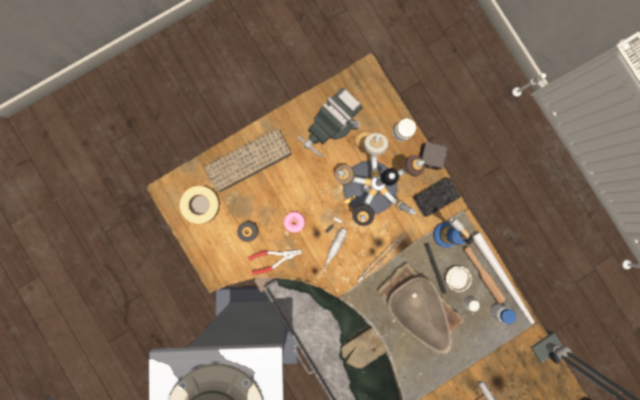

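```bash
python3 - <<'E'
from h import *
a=cv2.imread("pics/top0.png")[120:240,230:450]; b=cv2.imread("pics/scene0.png")[125:325,270:420]
a=cv2.resize(a,None,fx=2.5,fy=2.5,interpolation=cv2.INTER_CUBIC); b=cv2.resize(b,None,fx=3,fy=3,interpolation=cv2.INTER_CUBIC)
cv2.imwrite("pics/b.png",b); cv2.imwrite("pics/a.png",a)
t=cam("top");s=cam("scene")
print("axes px",[px(t,np.array(p)).round() for p in([.5,0,0],[.6,0,0],[.5,.1,0])])
print("wheel top",onz(t,248,231,.02),"scene",onz(s,317,307,.02))
print("foot",onz(t,370,188,.026),onz(s,338,228,.026))
print("knob",onz(t,391,176,.253),two(ray(t,391,176),ray(s,339,135)))
print("tip",two(ray(t,412,211),ray(s,374,165)))
E
```

```text
axes px [array([213., 205.]), array([212., 164.]), array([172., 206.])]
wheel top [ 0.43360269 -0.08787248  0.02      ] scene [ 0.42640103 -0.07593416  0.02      ]
foot [ 0.5306807  -0.38575427  0.026     ] [ 0.51317633 -0.35023708  0.026     ]
knob [ 0.53314108 -0.38703306  0.253     ] (array([ 0.53420496, -0.38820278,  0.24703819]), np.float64(0.0008471540160638791))
tip (array([ 0.46774394, -0.4487486 ,  0.16530016]), np.float64(0.0027209761696425903))
```

View pics/a.png

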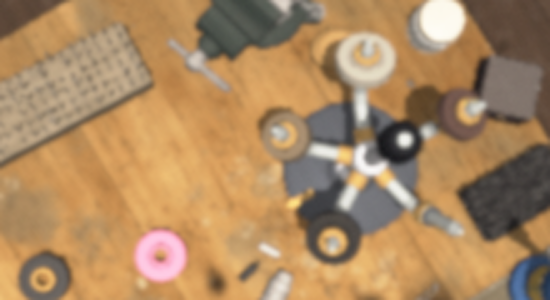

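View pics/b.png

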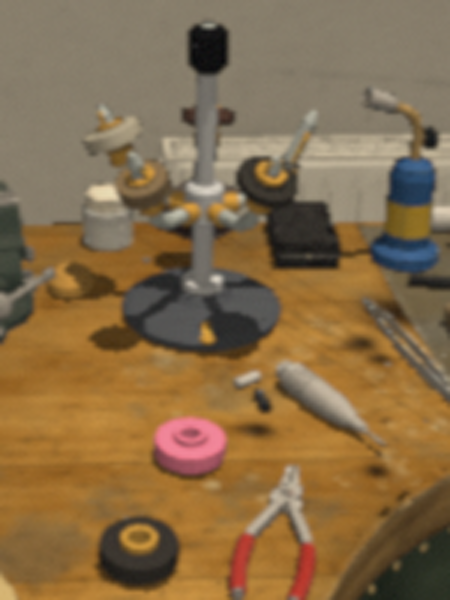

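```bash
python3 - <<'E'
from h import *
t=cam("top");s=cam("scene")
print("wheel",onz(t,247.2,231.2,.022),onz(s,316.3,304,.022),two(ray(t,247.2,231.2),ray(s,316.3,304)))
A=np.array([.534,-.388])
for P in (onz(t,349,200,.026),onz(s,338.7,235.7,.020)):
    d=P[:2]-A; print("pointer",P,np.hypot(*d),np.arctan2(d[1],d[0]))
T=two(ray(t,414.8,212.4),ray(s,374,163.3)); d=T[0][:2]-A;print("tip",T,np.hypot(*d),np.arctan2(d[1],d[0]))
T=onz(t,414.8,212.4,.176); d=T[:2]-A;print("tip",T,np.hypot(*d),np.arctan2(d[1],d[0]))
q=R.from_quat(r.state()["orientation"]).as_matrix();print(q.round(2))
E
```

```text
wheel [ 0.43320344 -0.08622448  0.022     ] [ 0.43028062 -0.08052657  0.022     ] (array([ 0.43304551, -0.08559726,  0.01723944]), np.float64(0.00017228056554017477))
pointer [ 0.50260067 -0.33365211  0.026     ] 0.06276631905697228 2.094692538403733
pointer [ 0.50015783 -0.32679689  0.02      ] 0.06993649584100256 2.07590052985228
tip (array([ 0.46685985, -0.45264523,  0.16868013]), np.float64(0.0020898626475382718)) 0.09320302892022114 -2.3751239063921834
tip [ 0.46574366 -0.45097424  0.176     ] 0.09286917460283027 -2.396423306710916
[[-0.94  0.33 -0.  ]
 [ 0.33  0.94 -0.  ]
 [-0.   -0.   -1.  ]]
```

carry_out --plan '[[[2.7,-4.4,0.6],-0.096,1],[[2.7,-4.4,0.6],-0.096,1],[[2.7,-4.4,0.6],-0.096,1],[[2.7,-4.4,0.6],-0.096,1],[[2.7,-4.4,0.6],-0.096,1],[[2.7,-4.4,0.6],-0.096,1],[[2.7,-4.4,0.6],-0.096,1],[[2.7,-4.4,0.6],-0.096,1],[[2.7,-4.4,0.6],-0.096,1],[[2.7,-4.4,0.6],-0.096,1]]' --squeeze 40

```text
time: 1.35
ee_pos: [0.4787, 0.1477, 0.4647]
orientation: [0.606, 0.795, -0.0, -0.0]
contact_force: [1.2, 1.0, -0.3]
finger_gap: 0.0853
gripper_force: 0.0
```

carry_out --plan '[[[0.6,-5.9,0],0,1],[[0.6,-5.9,0],0,1],[[0.6,-5.9,0],0,1],[[0.6,-5.9,0],0,1],[[0.6,-5.9,0],0,1],[[0.6,-5.9,0],0,1],[[0.6,-5.9,0],0,1],[[0.6,-5.9,0],0,1],[[0.6,-5.9,0],0,1],[[0,0,0],0,1]]'

```text
time: 2.6
ee_pos: [0.5298, -0.3873, 0.4623]
orientation: [0.609, 0.793, -0.002, -0.002]
contact_force: [0.3, 0.6, 0.1]
finger_gap: 0.0853
gripper_force: 0.0
```

```bash
python3 - <<'E'
from h import *
c=cam("wrist"); s=r.state(); im=r.get_image("wrist"); cv2.imwrite("pics/w1.png",im)
np.savez("w1.npz",K=c[0],V=c[1]); print(s["ee_pos"],s["joint_positions"].round(2))
for P in([.534,-.388,.253],[.433,-.0856,.022],[.4665,-.452,.17]): print(px(c,np.array(P)).round())
M=cv2.inRange(im,(0,0,0),(60,60,60));
E
```

```text
[ 0.5297964  -0.38734639  0.46232427] [ 0.09  0.53  0.8   1.19 -0.37  1.57  1.09]
[329. 228.]
[ 310. -116.]
[246. 236.]
```

View pics/w1.png

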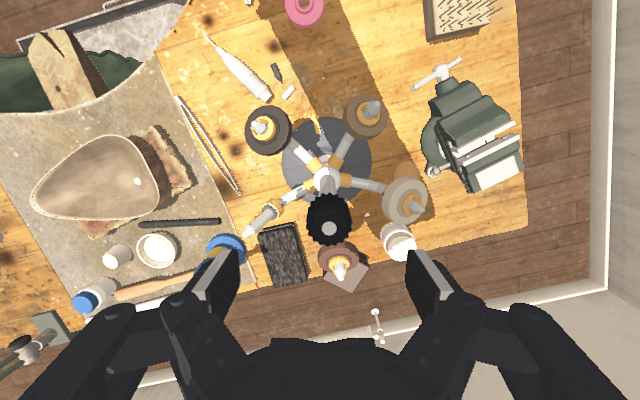

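carry_out --plan '[[[0.4,-0.1,0],0,1],[[0,0,-2.4],0,1],[[0,0,-2.4],0,1],[[0,0,-2.3],0,1],[[0,0,0],0,0],[[0,0,0],0,0],[[0,0,0],0,0],[[0,0,0],0,0],[[0,0,0],0,0],[[0,0,0],0,0]]'

```text
time: 3.9
ee_pos: [0.5331, -0.3845, 0.3958]
orientation: [0.607, 0.795, -0.001, -0.001]
contact_force: [-15.7, 3.7, 8.7]
finger_gap: 0.0289
gripper_force: 40.2
```

carry_out --plan '[[[-0.1,0,0],0,0],[[0,0,0],-0.1,0],[[0,0,0],-0.17,0],[[0,0,0],-0.17,0],[[0,0,0],-0.17,0],[[0,0,0],-0.17,0],[[0,0,0],-0.17,0],[[0,0,0],-0.17,0],[[0,0,0],-0.17,0],[[0,0,0],-0.17,0]]'

```text
time: 5.15
ee_pos: [0.5351, -0.3849, 0.3959]
orientation: [0.982, 0.186, 0.001, 0.004]
contact_force: [5.3, -13.9, -2.3]
finger_gap: 0.0285
gripper_force: 39.6
```

carry_out --plan '[[[0,0,0],-0.17,0],[[0,0,0],-0.17,0],[[0,0,0],-0.01,0],[[0,0,0],0,0],[[0,0,0],0,0]]'

```text
time: 5.78
ee_pos: [0.5351, -0.3855, 0.3958]
orientation: [1.0, 0.015, 0.002, 0.004]
contact_force: [6.9, -16.7, -3.5]
finger_gap: 0.0286
gripper_force: 40.1
```

```bash
python3 - <<'E'
from h import *
im=r.get_image("top"); s=r.state(); print(s["ee_pos"],s["joint_positions"].round(2),R.from_quat(s["orientation"]).as_matrix()[:2,1])
im2=r.get_image("scene"); t=cam("top");c=cam("scene")
for P in([.488,-.308,.176],[.534,-.388,.06]): print(px(t,np.array(P)),px(c,np.array(P)))
a=cv2.resize(im[120:260,300:440],(400,400),interpolation=cv2.INTER_CUBIC); b=cv2.resize(im2[110:250,270:410],(400,400),interpolation=cv2.INTER_CUBIC)
cv2.imwrite("pics/t2.png",np.hstack([a,b]))
E
```

```text
[ 0.5351251  -0.38548678  0.39584499] [-0.1   0.7   1.17  1.32 -0.64  1.51 -0.54] [ 0.02958528 -0.99952497]
[345.12809607 203.17740538] [341.98068728 178.75919562]
[373.32822617 185.30190136] [337.22569296 207.65549362]
```

View pics/t2.png

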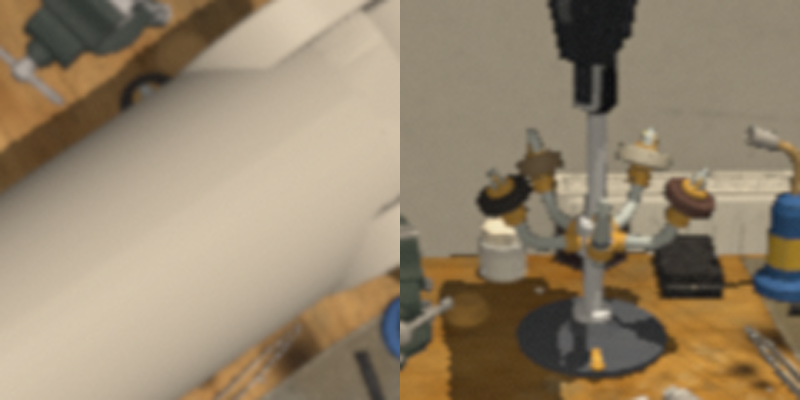

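carry_out --plan '[[[0,0,0],0,1],[[0,0,0],0,1],[[0,0,0],0,1],[[0,0,3.5],0,1],[[0,0,4],0,1],[[-2,5.5,0],0,1],[[-2,5.8,0],0,1],[[-2,5.8,0],0,1],[[-2,5.8,-3],0,1],[[-2,5.8,-4],0,1]]'

```text
time: 7.12
ee_pos: [0.4544, -0.1495, 0.4304]
orientation: [1.0, 0.012, 0.002, 0.004]
contact_force: [-0.3, -0.5, 2.3]
finger_gap: 0.085
gripper_force: 0.0
```

carry_out --plan '[[[0,1.5,-4],0,1],[[0,0,-5],0,1],[[0,0,0],0,1],[[0,0,0],0,1]]'

```text
time: 7.62
ee_pos: [0.4547, -0.1375, 0.343]
orientation: [1.0, 0.011, 0.003, 0.003]
contact_force: [-0.1, 0.7, 0.8]
finger_gap: 0.0855
gripper_force: 0.0
```

```bash
python3 - <<'E'
from h import *
c=cam("wrist"); s=r.state(); im=r.get_image("wrist"); cv2.imwrite("pics/w2.png",im)
print(s["ee_pos"],s["contact_force"],px(c,np.array([.433,-.0856,.022])))
t=r.get_image("top"); tc=cam("top")
cv2.imwrite("pics/t3.png",t)
np.savez("w2.npz",K=c[0],V=c[1])
E
```

```text
[ 0.45468957 -0.13754555  0.34300572] [-0.05631618  0.69634089  0.79530086] [271.16029636 206.08333367]
```

View pics/w2.png

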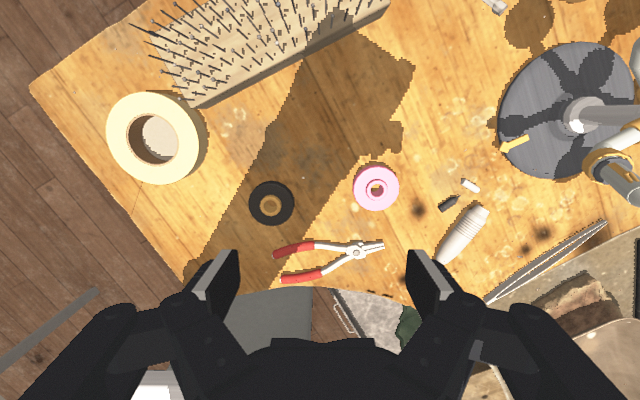

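carry_out --plan '[[[-1.1,2.6,-4],0,1],[[-1.1,2.6,-4],0,1],[[0,0,-4],0,1],[[0,0,-3],0,1],[[0,0,-1.5],0,1],[[0,0,0],0,1],[[0,0,0],0,1]]'

```text
time: 8.6
ee_pos: [0.4334, -0.0847, 0.1776]
orientation: [1.0, 0.012, 0.003, 0.003]
contact_force: [-0.3, -0.1, -0.1]
finger_gap: 0.0854
gripper_force: 0.0
```

carry_out --plan '[[[0,-0.1,-0.4],0,1],[[0,0,0],0,0],[[0,0,0],0,0],[[0,0,0],0,0],[[0,0,0],0,0],[[0,0,0],0,0],[[0,0,0],0,0]]' --squeeze 30

```text
time: 9.48
ee_pos: [0.4325, -0.0855, 0.1727]
orientation: [1.0, 0.012, 0.002, 0.003]
contact_force: [-2.9, 1.8, 8.0]
finger_gap: 0.0485
gripper_force: 29.6
```

carry_out --plan '[[[0,0,1],0,0],[[0,0,3],0,0],[[0,0,5.5],0.17,0],[[0,0,5.5],0.172,0],[[0,0,5.5],0.172,0],[[0,0,2.5],0.172,0],[[0.9,-4.1,0],0.172,0],[[0.9,-4.1,0],0.172,0],[[0.9,-4.1,0],0.172,0],[[0.9,-4.1,0],0.172,0]]'

```text
time: 10.72
ee_pos: [0.4271, -0.2281, 0.4044]
orientation: [0.771, 0.637, 0.01, 0.016]
contact_force: [-0.4, 0.2, -1.4]
finger_gap: 0.0483
gripper_force: 31.9
```

carry_out --plan '[[[0.9,-4.1,0],0.172,0],[[0,0,0],0.172,0],[[0,0,0],0.172,0],[[0,0,0],0.172,0],[[0,0,0],0,0],[[0,0,0],0,0]]'

```text
time: 11.48
ee_pos: [0.414, -0.2552, 0.4101]
orientation: [0.516, 0.856, 0.02, 0.02]
contact_force: [-0.2, -0.8, -1.8]
finger_gap: 0.0484
gripper_force: 31.9
```

```bash
python3 - <<'E'
from h import *
c=cam("wrist"); s=r.state(); im=r.get_image("wrist"); cv2.imwrite("pics/w3.png",im)
print(s["ee_pos"],s["joint_positions"].round(2),s["contact_force"],px(c,np.array([.488,-.308,.176])),R.from_quat(s["orientation"]).as_matrix()[:2,1])
np.savez("w3.npz",K=c[0],V=c[1])
E
```

```text
[ 0.41401859 -0.2552337   0.41013347] [-1.21 -0.25  1.56  1.79  0.23  1.32  0.79] [-0.23636439 -0.8013905  -1.77658339] [354.1734606  297.65912199] [0.8824752  0.46718888]
```

View pics/w3.png

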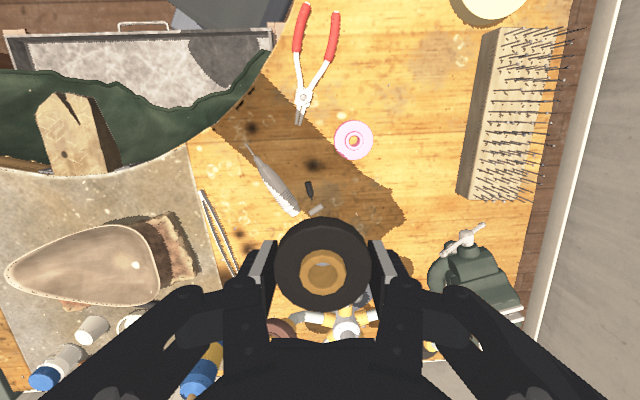

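carry_out --plan '[[[2,-1.2,0],0,0],[[2,-1.2,0],0,0],[[0,0,0],0,0]]'

```text
time: 11.9
ee_pos: [0.4219, -0.2582, 0.4193]
orientation: [0.514, 0.857, 0.019, 0.037]
contact_force: [-0.3, -0.3, -1.3]
finger_gap: 0.048
gripper_force: 31.9
```

```bash
python3 - <<'E'
from h import *
s=r.state(); print(s["ee_pos"],s["joint_positions"].round(2),s["orientation"].round(3))
E
```

```text
[ 0.42191418 -0.25821834  0.41930703] [-1.21 -0.25  1.56  1.77  0.24  1.3   0.79] [0.514 0.857 0.019 0.037]
```

```bash
cat > kin.py <<'E'
from h import *
import itertools
s=r.state()
D=[([-1.29391612,.3841532,.01639465,1.37104876,-.00630195,1.38821331,-.04649426],[.2082192,.58913573,.40377944],[.169049,.985607,-.000876,-.000134]),
([.09,.53,.8,1.19,-.37,1.57,1.09],[.5298,-.3873,.4623],[.609,.793,-.002,-.002]),
([-.1,.7,1.17,1.32,-.64,1.51,-.54],[.5351,-.3855,.3958],[1,.015,.002,.004]),
([-1.21,-.25,1.56,1.79,.23,1.32,.79],[.414,-.2552,.4101],[.516,.856,.02,.02]),
(s["joint_positions"],s["ee_pos"],s["orientation"])]
def frames(j,sg):
    o=[];M=R.identity()
    for k,a in enumerate(j):
        M=M*R.from_rotvec(sg[k]*a*np.eye(3)[2 if k%2==0 else 1]); o.append(M)
    return o
if __name__=="__main__":
    out=[]
    for sg in itertools.product([1,-1],repeat=7):
        F=[frames(d[0],sg) for d in D]
        X=[f[-1].inv()*R.from_quat(d[2]) for f,d in zip(F,D)]
        m=R.concatenate(X).mean(); e=max((m.inv()*x).magnitude() for x in X)
        out.append((e,sg,m.as_rotvec().round(3)))
    out.sort(key=lambda t:t[0])
    for e,sg,m in out[:4]:
        A=[];b=[]
        for d in D:
            f=frames(d[0],sg); A.append(np.hstack([np.eye(3)]+[f[k].as_matrix() for k in(1,3,5)])); b.append(d[1])
        x,res,rk,sv=np.linalg.lstsq(np.vstack(A),np.hstack(b),rcond=1e-3)
        print(round(e,3),sg,m,x.round(3),np.abs(np.vstack(A)@x-np.hstack(b)).max().round(4))
E
python3 kin.py
```

```text
0.009 (-1, 1, -1, 1, -1, 1, -1) [-0.    -0.003  1.573] [-0.008 -0.001  0.211  0.006 -0.027  0.448 -0.019 -0.014  0.476  0.018
  0.002  0.153] 0.0008
0.115 (-1, -1, -1, -1, -1, -1, -1) [-0.023 -0.053  1.572] [ 0.029  0.058  0.728 -0.122 -0.049 -0.65   0.243 -0.168  0.548 -1.012
  0.198 -0.187] 0.017
0.227 (-1, -1, -1, -1, -1, 1, 1) [-2.076 -2.062  0.084] [ 0.04   0.042  1.049 -0.137 -0.066 -0.874  0.472 -0.136 -1.298 -0.937
  0.198 -0.157] 0.0147
0.278 (-1, 1, -1, 1, -1, -1, 1) [2.034 2.031 0.112] [-0.008 -0.002  0.056  0.007 -0.029  0.432 -0.032 -0.015  0.453  0.008
  0.005  0.005] 0.0033
```

```bash
cat > sim.py <<'E'
from kin import *
SG=(-1,1,-1,1,-1,1,-1); MT=R.from_rotvec([0,0,1.573])
x=np.linalg.lstsq(np.vstack([np.hstack([np.eye(3)]+[frames(d[0],SG)[k].as_matrix() for k in(1,3,5)]) for d in D]),np.hstack([d[1] for d in D]),rcond=1e-3)[0].reshape(4,3)
LO=np.array([-2.95,-.25,-1.52,.18,-1.44,.02,-3.01]);HI=np.array([2.95,2.06,1.56,2.33,4.58,2.06,3.01])
VM=.7*np.array([2.39,2.39,3.01,3.01,3.14,3.14,3.14])/8
def fk(q):
    f=frames(q,SG); return x[0]+f[1].apply(x[1])+f[3].apply(x[2])+f[5].apply(x[3]),f[6]*MT
def jac(q):
    p,Rr=fk(q);J=np.zeros((6,7))
    for k in range(7):
        d=np.array(q,float);d[k]+=1e-5;p2,R2=fk(d);J[:3,k]=(p2-p)/1e-5;J[3:,k]=(R2*Rr.inv()).as_rotvec()/1e-5
    return J
def step(q,P,Q,n=8):
    q0=np.array(q,float);q=q0.copy()
    for _ in range(n):
        p,Rr=fk(q);e=np.r_[P-p,(Q*Rr.inv()).as_rotvec()];J=jac(q)
        q=np.clip(q+J.T@np.linalg.solve(J@J.T+1e-4*np.eye(6),e),LO,HI)
    d=q-q0; return q0+d*min(1,1/np.max(np.abs(d)/VM+1e-9))
def run(q,plan,v=False):
    P,Q=fk(q)
    for (dx,dy,dz),w in plan:
        P=P+np.array([dx,dy,dz])/100;Q=R.from_rotvec([0,0,w])*Q
        q=step(q,P,Q)
        if v:print(q.round(2),(P-fk(q)[0]).round(3))
    return q,P,Q
E
python3 - <<'E'
from sim import *
q=np.array(D[2][0])
A=[((0,0,0),0)]*3+[((0,0,3.5),0),((0,0,4),0),((-2,5.5,0),0)]+[((-2,5.8,0),0)]*2+[((-2,5.8,-3),0),((-2,5.8,-4),0),((0,1.5,-4),0),((0,0,-5),0)]+[((-1.1,2.6,-4),0)]*2+[((0,0,-4),0),((0,0,-3),0),((0,0,-1.5),0),((0,-.1,-.4),0)]
q,_,_=run(q,A);print("pick",q.round(2))
B=[((0,0,1),0),((0,0,3),0)]+[((0,0,5.5),.17)]+[((0,0,5.5),.172)]*2+[((0,0,2.5),.172)]+[((.9,-4.1,0),.172)]*5+[((0,0,0),.172)]*3
q,P,Q=run(q,B);print("hover",q.round(2),fk(q)[0],P)
q0=r.state()["joint_positions"]
for w,n in((-.172,18),(.17,7)):
  for mv in ((0,0,0),(-.3,2,0),(0,3,-.5),(.6,-1,-.5)):
    q,P,Q=run(q0,[(mv,w)]*n);print(w,mv,q.round(2),(P-fk(q)[0]).round(3))
E
```

```text
pick [-0.78  0.33  0.88  2.23 -0.38  0.72 -1.18]
hover [-1.49 -0.25  1.56  1.81  0.39  1.31  0.62] [ 0.46569601 -0.15055665  0.40310066] [ 0.45826872 -0.23813346  0.37176189]
-0.172 (0, 0, 0) [-1.39 -0.25  1.56  1.73  0.36  1.48 -2.4 ] [-0.016 -0.058 -0.02 ]
-0.172 (-0.3, 2, 0) [-0.68 -0.16  0.3   1.94  0.01  1.43 -3.  ] [-0. -0. -0.]
-0.172 (0, 3, -0.5) [-1.17  0.21  0.62  1.8  -0.18  1.24 -3.01] [-0.  0. -0.]
-0.172 (0.6, -1, -0.5) [-0.03  0.97  1.38  1.29 -0.87  1.6  -1.41] [ 0.  0. -0.]
0.17 (0, 0, 0) [-1.3  -0.25  1.56  1.74  0.23  1.38  1.96] [-0.012 -0.035 -0.012]
0.17 (-0.3, 2, 0) [-0.9  -0.25  0.98  1.91  0.15  1.35  1.71] [-0.003 -0.004  0.004]
0.17 (0, 3, -0.5) [-1.15 -0.25  1.07  1.96  0.16  1.26  1.55] [-0.    -0.001  0.001]
0.17 (0.6, -1, -0.5) [-0.71  0.18  1.2   1.75 -0.13  1.37  1.83] [ 0.013 -0.128 -0.023]
```

```bash
cat > srch.py <<'E'
from sim import *
import time
q0=r.state()["joint_positions"]; p0,R0=fk(q0)
a0=np.arctan2(*R0.as_matrix()[[1,0],1]); T=np.array([.480,-.296,.39]); t0=time.time()
def seg(a,b,wa,wb):
    n=int(np.ceil(max(np.linalg.norm(b-a)/.05,abs(wb-wa)/.16,1))); return [(tuple((b-a)/n*100),(wb-wa)/n)]*n
rng=np.random.default_rng(0);best=[]
while time.time()-t0<150:
    n=rng.integers(1,3); W=[p0]+[np.array([rng.uniform(.38,.66),rng.uniform(-.15,.4),rng.uniform(.3,.48)]) for _ in range(n)]+[T]
    Y=[a0]+[a0+rng.uniform(-1,.6) for _ in range(n)]+[.515]
    pl=sum([seg(W[i],W[i+1],Y[i],Y[i+1]) for i in range(n+1)],[])
    if len(pl)>60: continue
    q,P,Q=run(q0,pl); m=np.min(np.r_[q-LO,HI-q]); e=np.linalg.norm(P-fk(q)[0])
    best.append((e<.005,m,e,len(pl),np.round(W[1:],3).tolist(),np.round(Y,2).tolist(),q.round(2)))
best.sort(key=lambda b:(b[0],b[1]),reverse=True)
print(len(best))
for b in best[:6]:print(*b)
E
python3 srch.py
```

```text
232
True 0.5710754600662473 1.1102230246251565e-16 29 [[0.438, 0.382, 0.362], [0.611, 0.099, 0.442], [0.48, -0.296, 0.39]] [0.49, 0.96, 0.93, 0.52] [-0.29  0.32  0.99  1.64 -0.33  1.27  1.28]
True 0.5710428662141377 1.1102230246251565e-16 27 [[0.469, 0.241, 0.383], [0.522, 0.284, 0.317], [0.48, -0.296, 0.39]] [0.49, 0.42, -0.2, 0.52] [-0.29  0.32  0.99  1.64 -0.33  1.27  1.28]
True 0.5709236308109291 9.614813431917819e-17 26 [[0.637, 0.242, 0.36], [0.64, 0.028, 0.358], [0.48, -0.296, 0.39]] [0.49, -0.46, 0.61, 0.52] [-0.29  0.32  0.99  1.64 -0.33  1.27  1.28]
True 0.570097830319382 1.3597399555105182e-16 12 [[0.636, -0.08, 0.313], [0.48, -0.296, 0.39]] [0.49, -0.4, 0.52] [-0.28  0.32  0.99  1.64 -0.33  1.27  1.27]
True 0.5699274875140459 7.850462293418876e-17 27 [[0.401, 0.354, 0.327], [0.48, -0.296, 0.39]] [0.49, -0.36, 0.52] [-0.28  0.32  0.99  1.64 -0.33  1.27  1.27]
True 0.5694006350621433 5.551115123125783e-17 28 [[0.45, 0.396, 0.307], [0.48, -0.296, 0.39]] [0.49, -0.33, 0.52] [-0.28  0.32  0.98  1.64 -0.33  1.27  1.27]
```

carry_out --plan '[[[1.5,4,-0.5],-0.06,0],[[1.5,4,-0.5],-0.06,0],[[1.5,4,-0.5],-0.06,0],[[1.5,4,-0.5],-0.06,0],[[1.5,3,-0.5],-0.06,0],[[1.5,2,-0.5],-0.06,0],[[1.5,0,-0.5],-0.06,0],[[1.5,0,0],0,0]]'

```text
time: 12.9
ee_pos: [0.4935, -0.0435, 0.3962]
orientation: [0.68, 0.731, 0.022, 0.055]
contact_force: [0.1, -0.2, -1.4]
finger_gap: 0.0482
gripper_force: 31.9
```

```bash
cat > st.py <<'E'
from h import *
s=r.state(); m=R.from_quat(s["orientation"]).as_matrix(); print(s["time"],s["ee_pos"].round(4),s["joint_positions"].round(2),"tilt",m[:2,2].round(3),"yaz",np.arctan2(m[1,1],m[0,1]).round(3),"F",s["contact_force"].round(1),"T",s["wrist_torque"].round(2))
E
python3 st.py
```

```text
12.9 [ 0.4935 -0.0435  0.3962] [-1.69 -0.25  1.56  1.82  0.33  1.23 -0.15] tilt [ 0.11  -0.043] yaz 0.075 F [ 0.1 -0.2 -1.4] T [ 0.06  0.12 -0.02]
```

```bash
cat > cmp.py <<'E'
from sim import *
q4=np.array([-1.21,-.25,1.56,1.77,.24,1.30,.79])
A=[((1.5,4,-.5),-.06)]*4+[((1.5,3,-.5),-.06),((1.5,2,-.5),-.06),((1.5,0,-.5),-.06),((1.5,0,0),0)]
def go(P,Q,n,lab):
    q=q4.copy()
    for (d,w) in A:
        P=P+np.array(d)/100;Q=R.from_rotvec([0,0,w])*Q;q=step(q,P,Q,n)
    print(lab,n,q.round(2),fk(q)[0].round(3),"cmd",P.round(3),"tilt",fk(q)[1].as_matrix()[:2,2].round(3))
p,Rr=fk(q4); a=np.arctan2(*Rr.as_matrix()[[1,0],1])
lev=R.from_euler("z",a)*R.from_matrix([[0,1,0],[1,0,0],[0,0,-1]])
print(Rr.as_matrix().round(2),lev.as_matrix().round(2))
for n in(1,8,40):
    go(p,Rr,n,"actual"); go(p,lev,n,"level"); go(np.array([.518,-.314,.405]),lev,n,"cmd")
E
python3 cmp.py
```

```text
[[-0.46  0.88  0.08]
 [ 0.88  0.47 -0.01]
 [-0.05  0.07 -1.  ]] [[-0.47  0.88  0.  ]
 [ 0.88  0.47  0.  ]
 [ 0.    0.   -1.  ]]
actual 1 [-2.06 -0.25  1.56  1.74  0.43  1.28 -0.19] [0.502 0.119 0.436] cmd [ 0.541 -0.053  0.384] tilt [ 0.203 -0.073]
level 1 [-2.07 -0.25  1.56  1.73  0.44  1.35 -0.21] [0.493 0.116 0.442] cmd [ 0.541 -0.053  0.384] tilt [ 0.16  -0.111]
cmd 1 [-2.1  -0.25  1.56  1.69  0.55  1.32 -0.2 ] [0.516 0.114 0.465] cmd [ 0.638 -0.104  0.37 ] tilt [ 0.273 -0.163]
actual 8 [-1.61 -0.18  1.42  1.83  0.33  1.25 -0.16] [ 0.485 -0.01   0.409] cmd [ 0.541 -0.053  0.384] tilt [ 0.123 -0.114]
level 8 [-1.39 -0.14  1.23  1.82  0.25  1.31 -0.07] [ 0.47  -0.015  0.427] cmd [ 0.541 -0.053  0.384] tilt [ 0.082 -0.092]
cmd 8 [-0.55  0.65  1.08  1.39 -0.57  1.43  0.58] [ 0.638 -0.104  0.37 ] cmd [ 0.638 -0.104  0.37 ] tilt [-0. -0.]
actual 40 [-1.6  -0.18  1.33  1.79  0.45  1.28 -0.25] [ 0.496 -0.002  0.442] cmd [ 0.541 -0.053  0.384] tilt [ 0.195 -0.211]
level 40 [-1.43 -0.1   1.25  1.74  0.25  1.33 -0.05] [0.487 0.003 0.458] cmd [ 0.541 -0.053  0.384] tilt [ 0.125 -0.13 ]
cmd 40 [-0.55  0.64  1.07  1.39 -0.56  1.43  0.57] [ 0.638 -0.104  0.37 ] cmd [ 0.638 -0.104  0.37 ] tilt [0. 0.]
```

```bash
python3 - <<'E'
from sim import *
q0=r.state()["joint_positions"]
p,R0=fk(q0);a=np.arctan2(*R0.as_matrix()[[1,0],1])
lev=R.from_euler("z",a)*R.from_matrix([[0,1,0],[1,0,0],[0,0,-1]])
res=[]
for d in itertools.product((-3,0,3),(-3,0,3),(-3,0,3)):
  for w in (-.17,0,.17):
    row=[]
    for n in(1,2,3):
      for Q0 in (R0,lev):
        q=q0.copy();P=p.copy();Q=Q0
        for k in range(5):
            P=P+np.array(d)/100;Q=R.from_rotvec([0,0,w])*Q;q=step(q,P,Q,n)
        row.append((q[2],q[1],np.linalg.norm(P-fk(q)[0])))
    row=np.array(row); res.append((row[:,0].mean()-row[:,1].mean(),d,w,row.mean(0).round(2),row[:,0].max().round(2)))
res.sort(key=lambda t:t[0])
for t in res[:12]:print(*t)
E
```

```text
0.8346387848295594 (-3, 3, 3) 0 [ 0.58 -0.25  0.04] 0.65
0.8681975855707356 (-3, 0, 3) -0.17 [ 0.62 -0.25  0.06] 0.7
0.8756808401140384 (-3, 3, 3) -0.17 [ 0.63 -0.24  0.04] 0.72
0.8850468039279092 (-3, 0, 3) 0 [ 0.64 -0.25  0.08] 0.7
0.8902340227552449 (-3, 3, 3) 0.17 [ 0.64 -0.25  0.06] 0.72
0.918862822216593 (-3, 3, 0) 0 [ 0.67 -0.25  0.03] 0.74
0.9228409839734667 (-3, 0, 3) 0.17 [ 0.67 -0.25  0.09] 0.73
0.9466795659030585 (-3, 3, 0) -0.17 [ 0.7  -0.24  0.02] 0.82
0.9531006897137082 (-3, 0, 0) -0.17 [ 0.7  -0.25  0.04] 0.81
0.9711499610335778 (-3, 0, 0) 0 [ 0.72 -0.25  0.05] 0.8
0.9827608911710289 (-3, 3, 0) 0.17 [ 0.73 -0.25  0.04] 0.82
1.0182644109444996 (-3, 0, 0) 0.17 [ 0.77 -0.25  0.06] 0.84
```

carry_out --plan '[[[-3,3,0],0,0],[[-3,3,0],0,0],[[-3,3,0],0,0],[[0,3,-1],0,0],[[0,3,-2],0,0],[[0,0,-2],0,0]]'

```text
time: 13.65
ee_pos: [0.4143, 0.0974, 0.3479]
orientation: [0.679, 0.732, 0.024, 0.056]
contact_force: [0.1, -1.6, -1.8]
finger_gap: 0.0484
gripper_force: 31.9
```

```bash
python3 st.py; cat > fwd.py <<'E'
from sim import *
q0=r.state()["joint_positions"]; p,R0=fk(q0);a=np.arctan2(*R0.as_matrix()[[1,0],1])
lev=R.from_euler("z",a)*R.from_matrix([[0,1,0],[1,0,0],[0,0,-1]])
def sim(plan):
    for n in(1,3):
        q=q0.copy();P=p.copy();Q=lev
        for d,w in plan: P=P+np.array(d)/100;Q=R.from_rotvec([0,0,w])*Q;q=step(q,P,Q,n)
        print(n,q.round(2),"err",(P-fk(q)[0]).round(3),"pos",fk(q)[0].round(3),fk(q)[1].as_matrix()[:2,2].round(3))
E
python3 - <<'E'
from fwd import *
sim([((3,0,-1),0)]*4)
sim([((3,2,0),0)]*4)
sim([((3,2,-1),-.1)]*5)
E
```

```text
13.65 [0.4143 0.0974 0.3479] [-1.2  -0.12  0.81  2.03  0.19  1.11 -0.39] tilt [ 0.115 -0.04 ] yaz 0.078 F [ 0.1 -1.6 -1.8] T [-0.01  0.17  0.01]
1 [-0.99  0.39  0.95  1.77 -0.35  1.16  0.15] err [-0.     0.001  0.003] pos [0.535 0.097 0.305] [-0.002  0.002]
3 [-0.99  0.38  0.95  1.77 -0.34  1.16  0.14] err [0. 0. 0.] pos [0.535 0.098 0.308] [0. 0.]
1 [-1.08  0.38  0.91  1.67 -0.32  1.25 -0.02] err [ 0.    -0.     0.003] pos [0.534 0.178 0.345] [-0.003  0.002]
3 [-1.08  0.38  0.91  1.67 -0.31  1.25 -0.03] err [0. 0. 0.] pos [0.535 0.178 0.348] [0. 0.]
1 [-1.05  0.53  0.92  1.64 -0.45  1.2  -0.45] err [ 0.    -0.     0.003] pos [0.564 0.198 0.295] [-0.002  0.002]
3 [-1.05  0.53  0.92  1.63 -0.44  1.2  -0.46] err [0. 0. 0.] pos [0.565 0.198 0.298] [0. 0.]
```

```bash
cat > sim2.py <<'E'
from sim import *
def step2(q,d,w,n,wr,lam,mode):
    q0=np.array(q,float);q=q0.copy();p,Rr=fk(q);P=p+np.array(d)/100;Q=R.from_rotvec([0,0,w])*Rr;W=np.diag([1,1,1,wr,wr,wr])
    for _ in range(n):
        p,Rr=fk(q);e=W@np.r_[P-p,(Q*Rr.inv()).as_rotvec()];J=W@jac(q)
        if mode:
            dq0=J.T@np.linalg.solve(J@J.T+lam*np.eye(6),e); lock=((q>=HI-1e-6)&(dq0>0))|((q<=LO+1e-6)&(dq0<0)); J[:,lock]=0
        q=np.clip(q+J.T@np.linalg.solve(J@J.T+lam*np.eye(6),e),LO,HI)
    dd=q-q0; return q0+dd*min(1,1/np.max(np.abs(dd)/VM+1e-9))
def run2(q,plan,**k):
    for d,w in plan:q=step2(q,d,w,**k)
    return q
def tilt(q):
    m=fk(q)[1].as_matrix(); return m.T[:2]@[0,0,-1], m[:2,2], np.arctan2(m[1,1],m[0,1])
E
python3 - <<'E'
from sim2 import *
A=[((0,0,0),0)]*3+[((0,0,3.5),0),((0,0,4),0),((-2,5.5,0),0)]+[((-2,5.8,0),0)]*2+[((-2,5.8,-3),0),((-2,5.8,-4),0),((0,1.5,-4),0),((0,0,-5),0)]+[((-1.1,2.6,-4),0)]*2+[((0,0,-4),0),((0,0,-3),0),((0,0,-1.5),0),((0,-.1,-.4),0)]
B=A+[((0,0,1),0),((0,0,3),0)]+[((0,0,5.5),.17)]+[((0,0,5.5),.172)]*2+[((0,0,2.5),.172)]+[((.9,-4.1,0),.172)]*5+[((0,0,0),.172)]*3
B2=[((2,-1.2,0),0)]*2+[((0,0,0),0)]
C=[((1.5,4,-.5),-.06)]*4+[((1.5,3,-.5),-.06),((1.5,2,-.5),-.06),((1.5,0,-.5),-.06),((1.5,0,0),0)]
E_=[((-3,3,0),0)]*3+[((0,3,-1),0),((0,3,-2),0),((0,0,-2),0)]
q2=np.array(D[2][0]);q3=np.array(D[3][0]);q4=np.array([-1.21,-.25,1.56,1.77,.24,1.30,.79]);q5=np.array([-1.69,-.25,1.56,1.82,.33,1.23,-.15]);q6=np.array([-1.2,-.12,.81,2.03,.19,1.11,-.39])
for mode in(0,1):
 for n in(1,4,20):
  for wr in(.2,.5,1):
   for lam in(1e-4,1e-2):
    k=dict(n=n,wr=wr,lam=lam*wr,mode=mode)
    e=[np.abs(run2(a,pl,**k)-b).max() for a,pl,b in((q2,B,q3),(q3,B2,q4),(q4,C,q5),(q5,E_,q6))]
    print(mode,n,wr,lam,np.round(e,2),round(sum(e),2))
E
```

```text
0 1 0.2 0.0001 [0.49 0.39 0.62 0.15] 1.64
0 1 0.2 0.01 [0.28 0.26 0.44 0.28] 1.25
0 1 0.5 0.0001 [0.49 0.38 0.61 0.15] 1.64
0 1 0.5 0.01 [0.15 0.21 0.45 0.37] 1.18
0 1 1 0.0001 [0.5  0.38 0.6  0.15] 1.63
0 1 1 0.01 [0.33 0.15 0.42 0.47] 1.38
0 4 0.2 0.0001 [0.63 0.27 0.43 0.12] 1.45
0 4 0.2 0.01 [0.32 0.26 0.35 0.16] 1.09
0 4 0.5 0.0001 [0.6  0.27 0.43 0.12] 1.43
0 4 0.5 0.01 [0.28 0.25 0.13 0.18] 0.83
0 4 1 0.0001 [0.56 0.27 0.43 0.12] 1.39
0 4 1 0.01 [0.16 0.21 0.55 0.22] 1.14
0 20 0.2 0.0001 [0.95 0.29 0.39 0.05] 1.68
0 20 0.2 0.01 [0.25 0.26 0.35 0.05] 0.91
0 20 0.5 0.0001 [1.17 0.29 0.39 0.05] 1.89
0 20 0.5 0.01 [0.24 0.25 0.32 0.06] 0.86
0 20 1 0.0001 [1.1  0.29 0.39 0.05] 1.83
0 20 1 0.01 [0.22 0.22 0.27 0.06] 0.77
1 1 0.2 0.0001 [0.46 0.07 0.12 0.15] 0.79
1 1 0.2 0.01 [0.28 0.07 0.44 0.28] 1.07
1 1 0.5 0.0001 [0.39 0.02 0.25 0.15] 0.81
1 1 0.5 0.01 [0.14 0.01 0.45 0.37] 0.97
1 1 1 0.0001 [0.38 0.04 0.22 0.15] 0.78
1 1 1 0.01 [0.33 0.03 0.42 0.47] 1.26
1 4 0.2 0.0001 [0.15 0.07 0.1  0.03] 0.36
1 4 0.2 0.01 [0.15 0.07 0.1  0.04] 0.37
1 4 0.5 0.0001 [0.02 0.01 0.01 0.03] 0.08
1 4 0.5 0.01 [0.02 0.01 0.01 0.05] 0.09
1 4 1 0.0001 [0.03 0.03 0.04 0.03] 0.14
1 4 1 0.01 [0.04 0.03 0.55 0.13] 0.74
1 20 0.2 0.0001 [0.15 0.07 0.1  0.03] 0.36
1 20 0.2 0.01 [0.13 0.07 0.1  0.04] 0.35
1 20 0.5 0.0001 [0.02 0.01 0.01 0.03] 0.08
1 20 0.5 0.01 [0.03 0.01 0.01 0.04] 0.1
1 20 1 0.0001 [0.04 0.03 0.04 0.03] 0.15
1 20 1 0.01 [0.05 0.03 0.04 0.05] 0.17
```

```bash
cat > srch2.py <<'E'
from sim2 import *
import time
from multiprocessing import Pool
K=dict(n=4,wr=.5,lam=5e-5,mode=1)
q0=r.state()["joint_positions"]; b=np.array([-.4226*.497,.4226*.868,.9063])  # az 2.09
TIP=np.array([.488,-.308,.176]); TC=TIP+.04*b+.162*b
def seg(a,c,wa):
    n=int(np.ceil(max(np.linalg.norm(c-a)/.045,abs(wa)/.17,1))); return [(tuple((c-a)/n*100),wa/n)]*n
def trial(seed):
    rng=np.random.default_rng(seed); p=fk(q0)[0]
    S=np.array([rng.uniform(.38,.75),rng.uniform(-.05,.3),rng.uniform(.3,.5)]); w1=rng.uniform(-2,2)
    pl=seg(p,S,w1); u=rng.normal(size=3);u*=4/np.linalg.norm(u); q=run2(q0,pl,**K); k=0; wz=rng.choice([0,0,.1,-.1])
    while k<14:
        q=step2(q,u,wz,**K);k+=1;pl=pl+[(tuple(u),wz)]; pp=fk(q)[0]
        if pp[2]<.28 or pp[2]>.65 or pp[1]<-.12 or np.hypot(*pp[:2])<.3: return None
        t=tilt(q)[1]
        if np.linalg.norm(t)>.40: break
    if not .37<np.linalg.norm(tilt(q)[1])<.46: return None
    best=None
    t=tilt(q)[1]; dw=(-1.05-np.arctan2(t[1],t[0])+np.pi)%(2*np.pi)-np.pi; mid=np.array([.45,-.02,.42])
    for w in (dw,dw-2*np.pi*np.sign(dw)):
      for f in (0,1):
        s1=seg(fk(q)[0],mid,w*f); qa=run2(q,s1,**K); s2=seg(fk(qa)[0],TC,w*(1-f)); qb=run2(qa,s2,**K)
        e=np.linalg.norm(fk(qb)[0]-TC); a=np.arccos(np.clip(-fk(qb)[1].as_matrix()[:,2]@b,-1,1)); m=np.min(np.r_[qb-LO,HI-qb])
        if best is None or e+a<best[0]: best=(e+a,e,a,m,len(pl+s1+s2),seed,S.round(3).tolist(),round(w1,2),u.round(1).tolist(),wz,k,round(w,2),f,qb.round(2).tolist())
    return best
if __name__=="__main__":
    t0=time.time();out=[]
    with Pool() as P:
        for x_ in P.imap_unordered(trial,range(100000),chunksize=4):
            if x_: out.append(x_)
            if time.time()-t0>200: P.terminate();break
    out.sort(key=lambda t:t[0]);print(len(out))
    for o in out[:12]:print(*o)
E
nproc; OMP_NUM_THREADS=1 timeout 400 python3 srch2.py
```

```text
4
34
6.693871529695299e-11 6.693871529695299e-11 0.0 0.2762740115682503 53 1437 [0.382, 0.291, 0.352] 1.35 [-3.9, -0.6, 0.8] 0.0 11 -3.75 0 [-0.0, 0.03, 0.31, 1.94, 0.37, 0.88, -2.24]
0.0008515192510688625 2.9483786508625115e-06 0.000848570872418 5.119280745147226e-07 32 1446 [0.658, 0.271, 0.307] 0.46 [3.8, -0.6, 1.0] 0.0 9 -1.03 1 [-1.24, -0.25, 1.43, 1.97, 0.68, 1.0, -0.47]
0.015809889534297725 0.014997282018103082 0.0008126075161946425 0.0 50 228 [0.625, 0.108, 0.4] -0.87 [2.8, 2.8, -0.6] 0.0 13 4.31 1 [-1.23, -0.25, 1.39, 1.99, 0.7, 1.01, 3.01]
0.026350687574573258 0.001747104752973751 0.024603582821599506 0.25703447504398885 47 991 [0.638, 0.223, 0.416] 1.74 [3.5, -1.8, -0.6] 0.1 9 -3.04 0 [-0.43, 0.01, 0.76, 1.96, 0.33, 0.88, -0.68]
0.027129890815819645 1.913916233146073e-09 0.02712988890190341 0.2547052307746903 36 2668 [0.568, 0.143, 0.493] 1.26 [3.4, -1.9, 1.1] 0.0 9 -1.61 0 [-0.62, 0.0, 0.96, 1.96, 0.33, 0.89, -0.16]
0.0281462876347912 2.3078707326583426e-11 0.028146287611712496 0.12152999931198183 45 579 [0.473, 0.28, 0.326] -0.39 [2.6, 1.9, 2.4] 0.0 14 3.48 1 [-0.05, 0.0
[... 455 characters left out ...]
32478 0.2506746234751194 42 1667 [0.556, 0.245, 0.309] -0.93 [3.7, 1.5, 0.4] 0.0 13 -1.77 0 [-0.56, 0.0, 0.89, 1.96, 0.32, 0.87, -2.59]
0.03358751758624286 7.586163831441622e-09 0.03358751000007903 0.0 52 2706 [0.607, 0.194, 0.435] -1.33 [1.9, 3.4, -0.9] 0.0 14 4.18 1 [-1.26, -0.25, 1.46, 1.96, 0.65, 1.02, 2.7]
0.033685674108508055 1.0989478558756677e-09 0.0336856730095602 0.25710615291523253 48 2862 [0.595, 0.236, 0.366] -0.75 [3.0, 2.5, -1.0] 0.1 14 -2.15 0 [-0.53, 0.01, 0.87, 1.95, 0.32, 0.88, -1.58]
0.03431694757413656 1.1862593522137888e-09 0.034316946387877204 0.2504559793078908 39 2204 [0.676, 0.271, 0.345] 0.24 [1.8, 2.6, 2.4] 0.1 9 -1.89 0 [-0.58, 0.0, 0.92, 1.96, 0.32, 0.88, -0.82]
```

```bash
cat > plan1.py <<'E'
from srch2 import *
q=q0
def show(lab,q):
    m=fk(q)[1].as_matrix(); print(lab,fk(q)[0].round(3),"tilt",m[:2,2].round(3),np.hypot(*m[:2,2]).round(3),"y",m[:,1].round(2),q.round(2))
p=fk(q)[0]; pl=seg(p,np.array([.568,.143,.493]),1.26); print(len(pl),np.round(pl[0][0],2),pl[0][1])
q=run2(q,[((2,.6,1.8),.16)]*8,**K); show("S",q)
for k in range(9): q=step2(q,(3.4,-1.9,1.1),0,**K); show(k,q)
E
python3 plan1.py
```

```text
8 [1.92 0.57 1.82] 0.1575
S [0.575 0.146 0.492] tilt [0.071 0.098] 0.121 y [0.21 0.97 0.11] [-0.93  0.33  0.88  1.38 -0.34  1.47  1.29]
0 [0.609 0.127 0.503] tilt [0.071 0.098] 0.121 y [0.21 0.97 0.11] [-0.82  0.41  0.87  1.27 -0.41  1.53  1.36]
1 [0.643 0.108 0.514] tilt [0.071 0.098] 0.121 y [0.21 0.97 0.11] [-0.71  0.49  0.86  1.14 -0.47  1.59  1.4 ]
2 [0.677 0.089 0.525] tilt [0.071 0.098] 0.121 y [0.21 0.97 0.11] [-0.6   0.58  0.85  1.   -0.53  1.66  1.44]
3 [0.711 0.07  0.536] tilt [0.071 0.098] 0.121 y [0.21 0.97 0.11] [-0.48  0.67  0.83  0.82 -0.6   1.74  1.45]
4 [0.745 0.051 0.547] tilt [0.071 0.098] 0.121 y [0.21 0.97 0.11] [-0.34  0.78  0.81  0.59 -0.67  1.83  1.42]
5 [0.768 0.038 0.558] tilt [0.083 0.102] 0.131 y [0.22 0.97 0.12] [-0.21  0.89  0.84  0.33 -0.81  1.93  1.36]
6 [0.769 0.021 0.566] tilt [0.088 0.111] 0.142 y [0.24 0.96 0.13] [-0.18  0.93  1.1   0.26 -1.08  1.99  1.36]
7 [0.777 0.005 0.564] tilt [0.107 0.111] 0.154 y [0.23 0.96 0.13] [-0.11  0.98  1.31  0.18 -1.33  2.01  1.36]
8 [ 0.784 -0.013  0.557] tilt [0.126 0.112] 0.168 y [0.23 0.96 0.14] [-0.09  0.99  1.36  0.18 -1.39  1.99  1.38]
```

carry_out --plan '[[[2,0.6,1.8],0.16,0],[[2,0.6,1.8],0.16,0],[[2,0.6,1.8],0.16,0],[[2,0.6,1.8],0.16,0],[[2,0.6,1.8],0.16,0],[[2,0.6,1.8],0.16,0],[[2,0.6,1.8],0.16,0],[[2,0.6,1.8],0.16,0]]'

```text
time: 14.65
ee_pos: [0.5751, 0.144, 0.4926]
orientation: [0.106, 0.993, 0.052, 0.03]
contact_force: [0.6, 0.2, -0.8]
finger_gap: 0.0482
gripper_force: 32.0
```

```bash
python3 st.py; cat > srch3.py <<'E'
from srch2 import *
def trial3(seed):
    rng=np.random.default_rng(seed); u=rng.normal(size=3);u*=4.5/np.linalg.norm(u);u=u.round(1); wz=rng.choice([0,0,.1,-.1]); q=q0.copy();k=0
    while k<20:
        q=step2(q,u,wz,**K);k+=1; pp=fk(q)[0]
        if pp[2]<.28 or pp[2]>.7 or pp[1]<-.12 or np.hypot(*pp[:2])<.3: return None
        if np.linalg.norm(tilt(q)[1])>.395: break
    tm=np.linalg.norm(tilt(q)[1])
    if not .39<tm<.45: return None
    best=None;t=tilt(q)[1]; dw=(-1.05-np.arctan2(t[1],t[0])+np.pi)%(2*np.pi)-np.pi; mid=np.array([.45,-.02,.42])
    for w in (dw,dw-2*np.pi*np.sign(dw)):
      for f in (0,1):
        s1=seg(fk(q)[0],mid,w*f); qa=run2(q,s1,**K); s2=seg(fk(qa)[0],TC,w*(1-f)); qb=run2(qa,s2,**K)
        m=fk(qb)[1].as_matrix();e=np.linalg.norm(fk(qb)[0]-TC); a=np.arccos(np.clip(-m[:,2]@b,-1,1)); mg=np.min(np.r_[qb-LO,HI-qb])
        if mg>.1 and (best is None or e+a<best[0]): best=(round(e+a,4),round(e,4),round(a,4),round(mg,2),k,len(s1+s2),u.tolist(),wz,fk(q)[0].round(2).tolist(),round(w,2),f,m[:,1].round(2).tolist(),qb.round(2).tolist())
    return best
if __name__=="__main__":
    t0=time.time();out=[]
    with Pool() as P:
        for x_ in P.imap_unordered(trial3,range(100000),chunksize=4):
            if x_: out.append(x_)
            if time.time()-t0>100: P.terminate();break
    out.sort(key=lambda t:t[0]);print(len(out))
    for o in out[:12]:print(*o)
E
OMP_NUM_THREADS=1 timeout 400 python3 srch3.py
```

```text
14.65 [0.5751 0.144  0.4926] [-0.93  0.32  0.88  1.38 -0.34  1.47  1.29] tilt [0.07  0.098] yaz 1.361 F [ 0.6  0.2 -0.8] T [-0.18  0.05  0.02]
69
0.0 0.0 0.0 0.24 9 23 [2.2, 3.9, -0.4] -0.1 [0.72, 0.43, 0.54] -1.82 0 [0.2, -0.89, 0.41] [-0.39, -0.01, 0.69, 1.97, 0.39, 0.89, -1.22]
0.0 0.0 0.0 0.29 15 16 [-4.0, -1.7, 1.0] -0.1 [0.32, 0.04, 0.37] 1.9 0 [-0.64, 0.66, -0.41] [0.56, 0.04, -0.27, 1.92, 0.39, 0.9, 2.41]
0.0121 0.0 0.0121 0.23 10 22 [3.3, 3.0, -0.2] 0.1 [0.73, 0.28, 0.63] -1.78 0 [0.96, 0.22, 0.15] [-0.42, -0.02, 0.73, 1.97, 0.38, 0.88, 0.31]
0.0167 0.0 0.0167 0.23 7 20 [4.2, 1.6, 0.5] -0.1 [0.79, 0.2, 0.59] -1.57 0 [0.62, -0.65, 0.43] [-0.46, -0.02, 0.75, 1.98, 0.42, 0.88, -0.76]
0.0182 0.0 0.0182 0.27 19 29 [2.9, 3.1, 1.6] 0.1 [0.68, 0.47, 0.52] -2.65 0 [0.93, 0.36, 0.08] [0.27, 0.02, 0.02, 1.94, 0.36, 0.89, 0.47]
0.0223 0.0 0.0223 0.24 7 23 [3.5, -0.6, 2.8] 0.0 [0.76, -0.12, 0.54] -2.54 0 [-0.03, -0.94, 0.35] [-0.39, -0.01, 0.7, 1.96, 0.36, 0.91, -1.43]
0.0235 0.0 0.0235 0.23 13 25 [2.3, 3.9, -0.4] 0.1 [0.69, 0.48, 0.55] -1.96 0 [0.94, 0.33, 0.1] [-0.42, -0.02, 0.73, 1.97, 0.36, 0.89, 0.45]
0.0248 0.0029 0.0218 0.23 9 23 [4.2, -0.2, 1.6] 0.0 [0.74, 0.1, 0.59] -2.51 0 [0.45, -0.78, 0.44] [-0.38, -0.02, 0.68, 1.98, 0.4, 0.86, -0.95]
0.0249 0.0 0.0249 0.24 17 23 [4.3, 0.8, -1.0] 0.1 [0.91, 0.13, 0.34] -2.01 0 [0.86, 0.51, -0.01] [-0.53, -0.01, 0.85, 1.96, 0.36, 0.91, 0.68]
0.0271 0.0 0.0271 0.26 15 30 [3.5, -0.1, 2.8] 0.0 [0.81, -0.0, 0.34] -3.46 0 [-0.76, -0.65, 0.08] [-0.06, 0.01, 0.36, 1.94, 0.34, 0.91, -2.28]
0.0273 0.0 0.0273 0.25 17 28 [2.5, 3.7, 0.4] 0.1 [0.67, 0.59, 0.45] -2.2 0 [0.74, 0.67, -0.1] [-0.42, -0.0, 0.73, 1.96, 0.35, 0.91, 0.89]
0.034 0.0 0.034 0.24 14 24 [2.7, 2.7, 2.4] 0.1 [0.71, 0.3, 0.64] -2.1 0 [0.94, -0.18, 0.28] [-0.51, -0.01, 0.83, 1.96, 0.34, 0.9, -0.09]
```

carry_out --plan '[[[3.3,3.0,-0.2],0.1,0],[[3.3,3.0,-0.2],0.1,0],[[3.3,3.0,-0.2],0.1,0],[[3.3,3.0,-0.2],0.1,0],[[3.3,3.0,-0.2],0.1,0],[[3.3,3.0,-0.2],0.1,0],[[3.3,3.0,-0.2],0.1,0],[[3.3,3.0,-0.2],0.1,0]]'

```text
time: 15.65
ee_pos: [0.7739, 0.3478, 0.4479]
orientation: [-0.267, 0.961, 0.068, 0.035]
contact_force: [0.1, -1.3, -1.0]
finger_gap: 0.0484
gripper_force: 32.0
```

```bash
python3 st.py; python3 - <<'E'
from srch2 import *
q=q0
for k in range(5):
    q=step2(q,(3.3,3,-.2),.1,**K);print(k,tilt(q)[1].round(3),np.linalg.norm(tilt(q)[1]).round(3),fk(q)[0].round(3),q.round(2))
E
```

```text
15.65 [0.7739 0.3478 0.4479] [-0.52  1.12  1.15  0.18 -1.22  1.86  1.73] tilt [0.03  0.148] yaz 2.119 F [ 0.1 -1.3 -1. ] T [-0.24  0.    0.04]
0 [0.156 0.358] 0.39 [0.788 0.29  0.509] [-0.53  0.95  1.03  0.45 -1.19  1.7   1.88]
1 [0.134 0.377] 0.4 [0.802 0.314 0.499] [-0.43  1.07  1.17  0.18 -1.44  1.75  1.85]
2 [0.123 0.483] 0.498 [0.856 0.163 0.458] [-0.22  1.1   1.01  0.22 -1.44  1.74  1.92]
3 [0.017 0.501] 0.501 [0.847 0.136 0.419] [-0.23  1.12  1.    0.33 -1.44  1.81  2.09]
4 [-0.012  0.505] 0.505 [0.852 0.164 0.407] [-0.19  1.17  0.94  0.18 -1.44  1.81  2.08]
```

carry_out --plan '[[[3.3,3.0,-0.2],0.1,0]]'

```text
time: 15.78
ee_pos: [0.7761, 0.3664, 0.4352]
orientation: [-0.315, 0.945, 0.071, 0.047]
contact_force: [0.2, 0.2, -0.9]
finger_gap: 0.0483
gripper_force: 32.0
```

```bash
python3 st.py; python3 - <<'E'
from srch2 import *
res=[]
for u in itertools.product((-3,0,3),(-3,0,3),(-3,0,3)):
    q=q0; tr=[]
    for k in range(4):
        q=step2(q,u,0,**K);tr.append(np.linalg.norm(tilt(q)[1]).round(2))
    if max(tr)>.2: print(u,tr,tilt(q)[1].round(2),fk(q)[0].round(2))
E
```

```text
15.775 [0.7761 0.3664 0.4352] [-0.53  1.14  1.27  0.18 -1.34  1.84  1.82] tilt [0.043 0.163] yaz 2.222 F [ 0.2  0.2 -0.9] T [-0.19  0.06  0.01]
(0, 3, 3) [np.float64(0.22), np.float64(0.22), np.float64(0.23), np.float64(0.23)] [-0.01  0.23] [0.75 0.36 0.48]
(3, 0, 3) [np.float64(0.33), np.float64(0.35), np.float64(0.33), np.float64(0.35)] [0.27 0.23] [0.82 0.19 0.55]
(3, 3, -3) [np.float64(0.17), np.float64(0.18), np.float64(0.19), np.float64(0.21)] [0.05 0.2 ] [0.82 0.4  0.26]
(3, 3, 0) [np.float64(0.34), np.float64(0.35), np.float64(0.4), np.float64(0.41)] [-0.04  0.41] [0.7  0.5  0.48]
(3, 3, 3) [np.float64(0.36), np.float64(0.37), np.float64(0.33), np.float64(0.35)] [0.15 0.31] [0.79 0.28 0.53]
```

carry_out --plan '[[[4.5,2.5,0],0,0],[[4.5,2.5,0],0,0],[[4.5,2.5,0],0,0],[[4.5,2.5,0],0,0],[[4.5,2.5,0],0,0],[[4.5,2.5,0],0,0]]'

```text
time: 16.52
ee_pos: [0.8311, 0.4176, 0.3534]
orientation: [-0.304, 0.937, 0.086, 0.148]
contact_force: [-0.0, -0.8, -2.1]
finger_gap: 0.0483
gripper_force: 32.0
```

```bash
python3 st.py
```

```text
16.525 [0.8311 0.4176 0.3534] [-0.56  1.25  1.34  0.18 -1.43  1.53  1.81] tilt [0.224 0.251] yaz 2.211 F [-0.  -0.8 -2.1] T [-0.37  0.36 -0.06]
```

carry_out --plan '[[[4.5,2.5,0],0,0],[[4.5,2.5,0],0,0],[[4.5,2.5,0],0,0]]'

```text
time: 16.9
ee_pos: [0.8549, 0.4395, 0.3168]
orientation: [-0.298, 0.929, 0.093, 0.199]
contact_force: [-0.5, 0.0, -0.6]
finger_gap: 0.0483
gripper_force: 32.0
```

```bash
python3 st.py; cat > rt.py <<'E'
from srch2 import *
t=tilt(q0)[1];print("mag",np.linalg.norm(t)); dw=(-1.05-np.arctan2(t[1],t[0])+np.pi)%(2*np.pi)-np.pi
for mid in ([.55,.2,.45],[.45,-.02,.42],[.5,.1,.40],[.6,.1,.45]):
  for w in (dw,dw-2*np.pi*np.sign(dw)):
    for f in (0,.5,1):
        s1=seg(fk(q0)[0],np.array(mid),w*f); qa=run2(q0,s1,**K); s2=seg(fk(qa)[0],TC,w*(1-f)); qb=run2(qa,s2,**K);m=fk(qb)[1].as_matrix()
        print(mid,round(w,2),f,"err",(TC-fk(qb)[0]).round(3),np.arccos(-m[:,2]@b).round(3),np.min(np.r_[qb-LO,HI-qb]).round(2),m[:,1].round(2),qb.round(2),len(s1),len(s2))
E
python3 rt.py
```

```text
16.9 [0.8549 0.4395 0.3168] [-0.57  1.3   1.32  0.18 -1.43  1.38  1.8 ] tilt [0.313 0.292] yaz 2.204 F [-0.5  0.  -0.6] T [-0.39  0.42  0.01]
mag 0.4281570554540882
[0.55, 0.2, 0.45] -1.8 0 err [-0.007 -0.052 -0.006] 0.104 0.11 [0.82 0.57 0.05] [-1.02 -0.14  1.2   2.    0.44  0.93  0.59] 10 11
[0.55, 0.2, 0.45] -1.8 0.5 err [-0.005 -0.025 -0.002] 0.027 0.0 [0.88 0.47 0.04] [-1.23 -0.25  1.38  1.99  0.66  0.99  0.35] 10 11
[0.55, 0.2, 0.45] -1.8 1 err [-0.004 -0.02  -0.002] 0.008 0.0 [0.89 0.45 0.04] [-1.23 -0.25  1.38  1.99  0.69  1.    0.32] 11 11
[0.55, 0.2, 0.45] 4.48 0 err [ 0.182 -0.396  0.257] 0.293 0.0 [ 0.27 -0.73  0.63] [ 0.24  1.36 -1.52  2.26  1.28  2.06  3.01] 10 27
[0.55, 0.2, 0.45] 4.48 0.5 err [ 0.194 -0.346  0.321] 0.307 0.0 [ 0.2  -0.86  0.47] [ 0.5   1.65 -1.52  2.33  1.44  2.06  3.01] 14 14
[0.55, 0.2, 0.45] 4.48 1 err [ 0.038 -0.105  0.114] 0.421 0.0 [-0.55 -0.82  0.18] [ 1.44  0.36 -1.52  2.33  1.61  0.85  3.01] 27 11
[0.45, -0.02, 0.42] -1.8 0 err [ 0. -0. -0.] 0.043 0.26 [0.92 0.38 0.09] [-0.58  0.01  0.93  1.97  0.31  0.86  0.55] 14 11
[0.45, -0.02, 0.42] -1.8
[... 1473 characters left out ...]
[-1.01 -0.06  1.28  1.98  0.39  0.88  0.6 ] 10 11
[0.6, 0.1, 0.45] -1.8 0.5 err [-0.004 -0.009 -0.001] 0.018 0.12 [0.89 0.45 0.05] [-1.15 -0.13  1.41  1.99  0.53  0.9   0.46] 10 9
[0.6, 0.1, 0.45] -1.8 1 err [-0.006  0.002  0.004] 0.026 0.01 [0.89 0.45 0.05] [-1.23 -0.07  1.55  1.99  0.47  0.84  0.52] 11 9
[0.6, 0.1, 0.45] 4.48 0 err [ 0.183 -0.393  0.245] 0.325 0.0 [ 0.26 -0.71  0.65] [ 0.24  1.31 -1.52  2.26  1.23  2.06  3.01] 10 27
[0.6, 0.1, 0.45] 4.48 0.5 err [ 0.21  -0.339  0.212] 0.487 0.0 [ 0.26 -0.64  0.73] [ 0.32  1.17 -1.52  2.33  1.02  2.06  3.01] 14 14
[0.6, 0.1, 0.45] 4.48 1 err [-0.    -0.056  0.058] 0.29 0.0 [-0.81 -0.58 -0.02] [ 1.48  0.4  -1.52  2.11  1.31  0.95  3.01] 27 9
```

```bash
cat > rt2.py <<'E'
from srch2 import *
t=tilt(q0)[1]; dw=(-1.05-np.arctan2(t[1],t[0])+np.pi)%(2*np.pi)-np.pi
def seg(a,c,wa,s=.045):
    n=int(np.ceil(max(np.linalg.norm(c-a)/s,abs(wa)/.15,1))); return [(tuple((c-a)/n*100),wa/n)]*n
def tr(seed):
    g=np.random.default_rng(seed); n=g.integers(1,3); W=[np.array([g.uniform(.4,.7),g.uniform(-.05,.35),g.uniform(.36,.5)]).round(2) for _ in range(n)]+[TC]
    f=np.sort(np.r_[0,g.choice([0,.3,.6,1],n),1]); q=q0;mt=0;s_=g.choice([.03,.045]);L=0;worst=9
    for i,Wp in enumerate(W):
        for d,w in seg(fk(q)[0],Wp,dw*(f[i+1]-f[i]),s_): q=step2(q,d,w,**K);L+=1
    m=fk(q)[1].as_matrix()
    return (np.arccos(-m[:,2]@b)+np.linalg.norm(TC-fk(q)[0]),np.min(np.r_[q-LO,HI-q]).round(2),L,s_,np.array(W[:-1]).tolist(),f.round(2).tolist(),m[:,1].round(2),q.round(2))
if __name__=="__main__":
    t0=time.time();out=[];print(dw)
    with Pool() as P:
        for o in P.imap_unordered(tr,range(100000),chunksize=2):
            if o[1]>.15:out.append(o)
            if time.time()-t0>70:P.terminate();break
    out.sort(key=lambda o:o[0]); print(len(out))
    for o in out[:8]:print(*o)
E
OMP_NUM_THREADS=1 python3 rt2.py
```

```text
-1.7998470021218174
148
0.002092370972837826 0.24 34 0.03 [[0.43, 0.21, 0.49]] [0.0, 0.0, 1.0] [0.92 0.38 0.06] [-0.77 -0.01  1.1   1.99  0.39  0.86  0.49]
0.004094586268928698 0.17 29 0.03 [[0.67, 0.04, 0.41]] [0.0, 0.6, 1.0] [0.91 0.4  0.06] [-1.08 -0.07  1.39  1.99  0.47  0.87  0.47]
0.0068880336125481285 0.17 30 0.045 [[0.57, 0.09, 0.4], [0.7, 0.1, 0.5]] [0.0, 0.3, 1.0, 1.0] [0.91 0.41 0.05] [-1.07 -0.06  1.39  1.99  0.46  0.87  0.49]
0.009607098604202967 0.18 28 0.03 [[0.68, 0.19, 0.4]] [0.0, 0.0, 1.0] [0.92 0.39 0.06] [-1.07 -0.06  1.38  1.99  0.47  0.88  0.46]
0.010737023252985308 0.16 37 0.03 [[0.42, 0.22, 0.43], [0.6, -0.03, 0.37]] [0.0, 1.0, 1.0, 1.0] [0.91 0.42 0.05] [-1.06 -0.02  1.4   1.99  0.4   0.84  0.55]
0.014578562631291054 0.25 32 0.03 [[0.58, 0.17, 0.47], [0.4, -0.0, 0.45]] [0.0, 0.6, 1.0, 1.0] [0.91 0.41 0.04] [-0.91 -0.    1.26  1.98  0.36  0.87  0.57]
0.017639787505704996 0.26 33 0.03 [[0.56, 0.25, 0.45], [0.46, -0.03, 0.43]] [0.0, 0.3, 0.3, 1.0] [0.92 0.4  0.05] [-0.53  0.01  0.87  1.97  0.34  0.87  0.55]
0.018302676516897428 0.19 46 0.03 [[0.51, 0.1, 0.38], [
[... 339 characters left out ...]
py:11: RuntimeWarning: invalid value encountered in arccos
  return (np.arccos(-m[:,2]@b)+np.linalg.norm(TC-fk(q)[0]),np.min(np.r_[q-LO,HI-q]).round(2),L,s_,np.array(W[:-1]).tolist(),f.round(2).tolist(),m[:,1].round(2),q.round(2))
rt2.py:11: RuntimeWarning: invalid value encountered in arccos
  return (np.arccos(-m[:,2]@b)+np.linalg.norm(TC-fk(q)[0]),np.min(np.r_[q-LO,HI-q]).round(2),L,s_,np.array(W[:-1]).tolist(),f.round(2).tolist(),m[:,1].round(2),q.round(2))
rt2.py:11: RuntimeWarning: invalid value encountered in arccos
  return (np.arccos(-m[:,2]@b)+np.linalg.norm(TC-fk(q)[0]),np.min(np.r_[q-LO,HI-q]).round(2),L,s_,np.array(W[:-1]).tolist(),f.round(2).tolist(),m[:,1].round(2),q.round(2))
```

carry_out --plan '[[[-2.5,-1.35,1.0],0,0],[[-2.5,-1.35,1.0],0,0],[[-2.5,-1.35,1.0],0,0],[[-2.5,-1.35,1.0],0,0],[[-2.5,-1.35,1.0],0,0],[[-2.5,-1.35,1.0],0,0],[[-2.5,-1.35,1.0],0,0],[[-2.5,-1.35,1.0],0,0],[[-2.5,-1.35,1.0],0,0]]'

```text
time: 18.02
ee_pos: [0.6368, 0.3222, 0.4077]
orientation: [-0.299, 0.929, 0.093, 0.199]
contact_force: [-0.6, -0.5, 0.3]
finger_gap: 0.0479
gripper_force: 32.0
```

carry_out --plan '[[[-2.5,-1.35,1.0],0,0],[[-2.5,-1.35,1.0],0,0],[[-2.5,-1.35,1.0],0,0],[[-2.5,-1.35,1.0],0,0],[[-2.5,-1.35,1.0],0,0],[[-2.5,-1.35,1.0],0,0],[[-2.5,-1.35,1.0],0,0],[[-2.5,-1.35,1.0],0,0]]'

```text
time: 19.02
ee_pos: [0.4579, 0.2279, 0.471]
orientation: [-0.298, 0.935, 0.089, 0.171]
contact_force: [-1.0, 1.2, -5.3]
finger_gap: 0.0484
gripper_force: 32.0
```

```bash
python3 st.py; python3 - <<'E'
from srch2 import *
t=tilt(q0)[1];dw=(-1.05-np.arctan2(t[1],t[0])+np.pi)%(2*np.pi)-np.pi;print(dw)
for n in(17,22):
    d=(TC-fk(q0)[0])/n*100;q=run2(q0,[(tuple(d.round(2)),dw/n)]*n,**K);m=fk(q)[1].as_matrix();print(n,d.round(2),dw/n,(TC-fk(q)[0]).round(3),np.arccos(-m[:,2]@b),m[:,1].round(2),q.round(2))
E
```

```text
19.025 [0.4579 0.2279 0.471 ] [-1.82 -0.24  1.17  1.77  0.18  1.08  1.52] tilt [0.266 0.269] yaz 2.2 F [-1.   1.2 -5.3] T [-0.39  0.46  0.06]
-1.8407313327408565
17 [-0.07 -2.72 -0.66] -0.10827831369063862 [ 0. -0.  0.] 0.04826349359647074 [0.93 0.35 0.07] [-0.62  0.    0.96  1.96  0.31  0.91  0.52]
22 [-0.05 -2.1  -0.51] -0.08366960603367529 [-0.001 -0.001  0.   ] 0.04826349704148148 [0.93 0.35 0.07] [-0.63  0.01  0.97  1.96  0.31  0.91  0.53]
```

carry_out --plan '[[[-0.07,-2.7,-0.66],-0.115,0],[[-0.07,-2.7,-0.66],-0.115,0],[[-0.07,-2.7,-0.66],-0.115,0],[[-0.07,-2.7,-0.66],-0.115,0],[[-0.07,-2.7,-0.66],-0.115,0],[[-0.07,-2.7,-0.66],-0.115,0],[[-0.07,-2.7,-0.66],-0.115,0],[[-0.07,-2.7,-0.66],-0.115,0]]'

```text
time: 20.02
ee_pos: [0.4533, 0.0104, 0.4185]
orientation: [0.151, 0.969, 0.004, 0.193]
contact_force: [-0.1, -0.0, -0.9]
finger_gap: 0.0479
gripper_force: 32.6
```

carry_out --plan '[[[-0.07,-2.7,-0.6],-0.115,0],[[-0.07,-2.7,-0.6],-0.115,0],[[-0.07,-2.7,-0.6],-0.115,0],[[-0.07,-2.7,-0.6],-0.115,0],[[-0.07,-2.7,-0.6],-0.115,0],[[-0.07,-2.7,-0.6],-0.115,0],[[-0.07,-2.7,-0.6],-0.115,0],[[0,-2.0,-0.3],-0.115,0],[[0,0,0],0,0]]'

```text
time: 21.15
ee_pos: [0.4481, -0.1987, 0.3735]
orientation: [0.565, 0.802, -0.082, 0.175]
contact_force: [0.6, 0.3, -0.9]
finger_gap: 0.0481
gripper_force: 32.5
```

```bash
python3 st.py; python3 - <<'E'
from h import *
c=cam("wrist"); s=r.state(); im=r.get_image("wrist"); sc=r.get_image("scene"); np.savez("w4.npz",K=c[0],V=c[1]); cs=cam("scene")
T=np.array([.488,-.308,.176]); b=np.array([-.21,.367,.9063])
for k in(0,.0,-.03): print(px(c,T+k*b),px(cs,T+k*b))
m=R.from_quat(s["orientation"]).as_matrix(); wc=s["ee_pos"]+.162*m[:,2]; print("wheel",wc,px(c,wc),px(cs,wc))
cv2.imwrite("pics/w4.png",im);cv2.imwrite("pics/s4.png",sc)
a=cv2.resize(im[170:400,200:440],(480,460)); d=cv2.resize(sc[120:250,300:390],(318,460),interpolation=cv2.INTER_CUBIC)
cv2.imwrite("pics/m4.png",np.hstack([a,d]))
E
```

```text
21.15 [ 0.4481 -0.1987  0.3735] [-0.63 -0.04  0.87  1.95  0.38  0.97  0.41] tilt [ 0.188 -0.33 ] yaz 0.355 F [ 0.6  0.3 -0.9] T [0.42 0.19 0.06]
[303.59932359 258.50542705] [341.98068728 178.75919562]
[303.59932359 258.50542705] [341.98068728 178.75919562]
[306.06630765 242.77686205] [341.1117691  187.86761274]
wheel [ 0.47848581 -0.25205235  0.22361797] [321.02378962 261.53875117] [335.36326149 167.00336355]
```

View pics/m4.png

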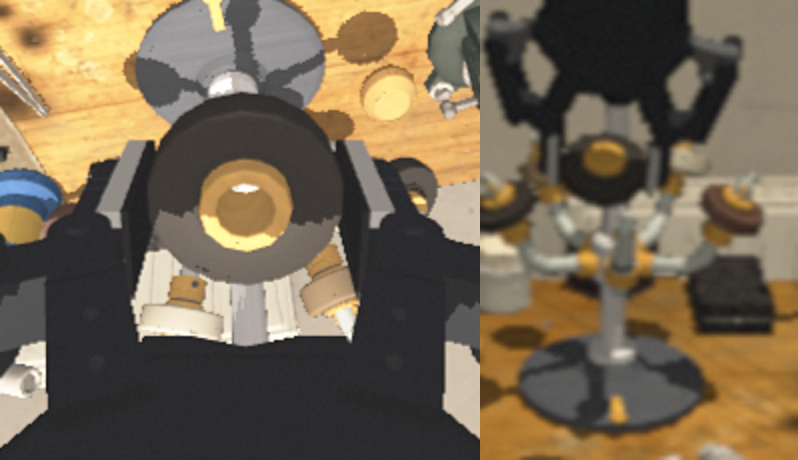

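```bash
python3 - <<'E'
from h import *
z=np.load("w2.npz");c=(z["K"],z["V"]);cs=cam("scene")
T=np.array([.488,-.308,.176]); b=np.array([-.21,.367,.9063])
for k in(0,-.03,-.07):print(px(c,T+k*b),px(cs,T+k*b))
w=cv2.imread("pics/w2.png");s=cv2.imread("pics/s4.png");t2=cv2.imread("pics/t2.png")
A=cv2.resize(w[30:210,520:640],(400,600),interpolation=cv2.INTER_CUBIC)
B=cv2.resize(s[155:215,320:360],(400,600),interpolation=cv2.INTER_CUBIC)
cv2.imwrite("pics/v.png",np.hstack([A,B]))
E
```

```text
[653.73302392 207.56468704] [341.98068728 178.75919562]
[624.75213221 183.25873217] [341.1117691  187.86761274]
[596.92266451 159.91846395] [340.01882517 199.32437528]
```

View pics/v.png

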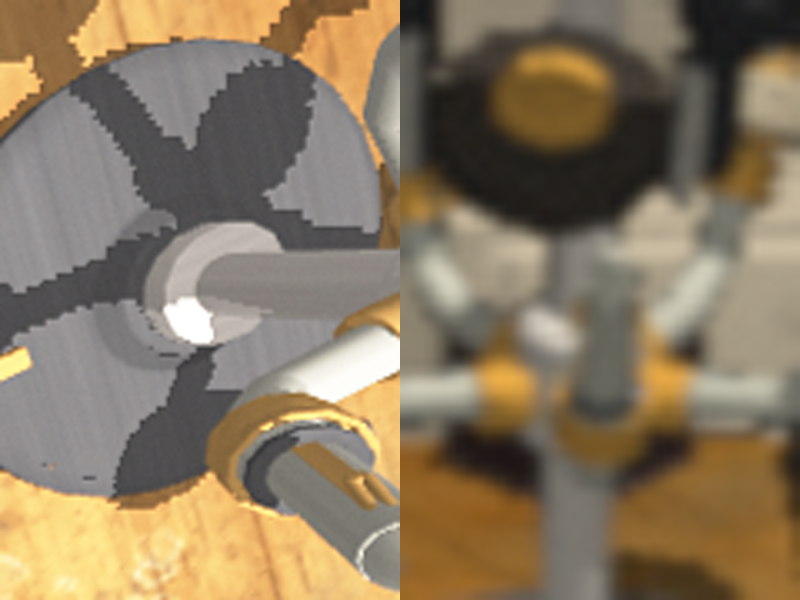

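```bash
cat > go.py <<'E'
from h import *
p=r.camera_params("wrist");M=np.array(p["mount"]);Kk=np.array(p["mtx"])
d=M[:3,:3]@np.linalg.inv(Kk)@[322.5,272,1];o=M[:3,3]
for zz in(.148,.151,.154): print(zz,(o+d*(zz-o[2])/d[2])[:2].round(4))
s=r.state();m=R.from_quat(s["orientation"]).as_matrix()
T=np.array([.4875,-.3065,.176]);az=2.09;b=np.array([.4226*np.cos(az),.4226*np.sin(az),.9063])
wc=s["ee_pos"]+.162*m[:,2]; print("wc",wc.round(4),"along",((wc-T)@b).round(4))
for k in(.03,.012,-.006):print(k,"move cm",((T+k*b-wc)*100).round(2))
E
python3 go.py
```

```text
0.148 [0.0025 0.0007]
0.151 [0.0006 0.0007]
0.154 [-0.0012  0.0008]
wc [ 0.4792 -0.25    0.2237] along 0.0657
0.03 move cm [ 0.2  -4.55 -2.05]
0.012 move cm [ 0.57 -5.21 -3.68]
-0.006 move cm [ 0.95 -5.87 -5.31]
```

carry_out --plan '[[[0.1,-1.5,-0.5],0,0],[[0.1,-1.5,-0.7],0,0],[[0,-1.55,-0.85],0,0],[[0,0,0],0,0],[[0.2,-0.33,-0.8],0,0],[[0.17,-0.33,-0.8],0,0],[[0.1,-0.15,-0.36],0,0],[[0,0,0],0,0]]'

```text
time: 22.25
ee_pos: [0.455, -0.2507, 0.3331]
orientation: [0.565, 0.803, -0.081, 0.175]
contact_force: [1.1, 0.2, -1.5]
finger_gap: 0.0483
gripper_force: 32.6
```

```bash
python3 st.py; python3 go.py | tail -4
```

```text
22.25 [ 0.455  -0.2507  0.3331] [-0.53  0.12  0.95  1.95  0.18  0.81  0.65] tilt [ 0.189 -0.328] yaz 0.358 F [ 1.1  0.2 -1.5] T [0.46 0.23 0.02]
wc [ 0.4856 -0.3038  0.1831] along 0.0079
0.03 move cm [-0.44  0.83  2.01]
0.012 move cm [-0.06  0.17  0.37]
-0.006 move cm [ 0.32 -0.49 -1.26]
```

carry_out --plan '[[[0.07,-0.1,-0.25],0,0],[[0.06,-0.1,-0.25],0,0],[[0.06,-0.1,-0.25],0,0],[[0,0,0],0,0]]'

```text
time: 22.75
ee_pos: [0.4571, -0.2536, 0.3259]
orientation: [0.565, 0.803, -0.081, 0.175]
contact_force: [0.7, 0.8, -1.9]
finger_gap: 0.0485
gripper_force: 32.5
```

```bash
python3 st.py; python3 go.py | tail -4
```

```text
22.75 [ 0.4571 -0.2536  0.3259] [-0.51  0.14  0.95  1.96  0.16  0.79  0.67] tilt [ 0.19  -0.328] yaz 0.358 F [ 0.7  0.8 -1.9] T [ 0.49 -0.01  0.08]
wc [ 0.4879 -0.3067  0.1759] along -0.0002
0.03 move cm [-0.67  1.12  2.73]
0.012 move cm [-0.29  0.46  1.09]
-0.006 move cm [ 0.09 -0.2  -0.54]
```

carry_out --plan '[[[0.04,-0.07,-0.18],0,0],[[0.04,-0.07,-0.18],0,0],[[0.04,-0.07,-0.18],0,0],[[0,0,0],0,0]]'

```text
time: 23.25
ee_pos: [0.4581, -0.2559, 0.3204]
orientation: [0.565, 0.802, -0.081, 0.175]
contact_force: [1.0, 0.6, -1.5]
finger_gap: 0.0483
gripper_force: 32.5
```

carry_out --plan '[[[0.04,-0.07,-0.18],0,0],[[0.04,-0.07,-0.18],0,0],[[0.04,-0.07,-0.18],0,0],[[0,0,0],0,0]]'

```text
time: 23.75
ee_pos: [0.4593, -0.258, 0.315]
orientation: [0.565, 0.802, -0.081, 0.175]
contact_force: [1.2, 0.5, -1.9]
finger_gap: 0.0481
gripper_force: 32.5
```

```bash
python3 st.py; python3 go.py | tail -4
```

```text
23.75 [ 0.4593 -0.258   0.315 ] [-0.48  0.17  0.94  1.96  0.12  0.76  0.7 ] tilt [ 0.189 -0.328] yaz 0.357 F [ 1.2  0.5 -1.9] T [ 0.41 -0.06  0.09]
wc [ 0.49   -0.3112  0.1651] along -0.0121
0.03 move cm [-0.88  1.57  3.81]
0.012 move cm [-0.5   0.91  2.18]
-0.006 move cm [-0.12  0.25  0.55]
```

carry_out --plan '[[[0.04,-0.07,-0.18],0,0],[[0.04,-0.07,-0.18],0,0],[[0,0,0],0,0]]'

```text
time: 24.12
ee_pos: [0.4601, -0.2594, 0.3113]
orientation: [0.565, 0.802, -0.081, 0.175]
contact_force: [2.2, -0.3, -2.0]
finger_gap: 0.0483
gripper_force: 32.5
```

carry_out --plan '[[[0.04,-0.07,-0.18],0,0],[[0.04,-0.07,-0.18],0,0],[[0,0,0],0,0]]'

```text
time: 24.5
ee_pos: [0.4609, -0.2607, 0.3077]
orientation: [0.565, 0.802, -0.081, 0.175]
contact_force: [2.0, -0.4, -2.3]
finger_gap: 0.0485
gripper_force: 32.5
```

carry_out --plan '[[[0.02,-0.04,-0.09],0,0],[[0.02,-0.04,-0.09],0,0],[[0,0,0],0,0]]'

```text
time: 24.88
ee_pos: [0.4613, -0.2615, 0.3061]
orientation: [0.565, 0.802, -0.081, 0.175]
contact_force: [0.6, 0.3, -2.0]
finger_gap: 0.0481
gripper_force: 32.5
```

carry_out --plan '[[[0.02,-0.04,-0.09],0,0],[[0.02,-0.04,-0.09],0,0],[[0,0,0],0,0]]'

```text
time: 25.25
ee_pos: [0.4618, -0.2623, 0.3042]
orientation: [0.565, 0.802, -0.081, 0.175]
contact_force: [1.9, 0.2, -1.3]
finger_gap: 0.0483
gripper_force: 32.5
```

carry_out --plan '[[[0.02,-0.04,-0.09],0,0],[[0.02,-0.04,-0.09],0,0],[[0,0,0],0,0]]'

```text
time: 25.62
ee_pos: [0.4622, -0.2631, 0.3024]
orientation: [0.565, 0.802, -0.081, 0.175]
contact_force: [2.2, 0.5, -2.1]
finger_gap: 0.0486
gripper_force: 32.5
```

```bash
python3 st.py; python3 go.py | sed -n 4p; python3 - <<'E'
from h import *
# does the rod tip show in front of the wheel in the scene view?
cs=cam("scene");T=np.array([.4875,-.3065,.176]);print(px(cs,T)); im=r.get_image("scene");cv2.imwrite("pics/s5.png",im)
u,v=px(cs,T).round().astype(int)
for y in range(v-6,v+12): print(y,[tuple(int(k) for k in im[y,x]) for x in range(u-4,u+5,2)])
E
```

```text
25.625 [ 0.4622 -0.2631  0.3024] [-0.45  0.21  0.93  1.96  0.08  0.73  0.74] tilt [ 0.189 -0.328] yaz 0.358 F [ 2.2  0.5 -2.1] T [0.62 0.03 0.11]
wc [ 0.4929 -0.3162  0.1525] along -0.026
[341.9018903  179.03207296]
173 [(123, 131, 136), (126, 133, 139), (130, 150, 161), (151, 178, 191), (148, 174, 188)]
174 [(122, 131, 135), (123, 131, 136), (131, 152, 162), (152, 178, 192), (153, 180, 194)]
175 [(123, 132, 136), (123, 130, 136), (132, 153, 163), (157, 185, 199), (156, 183, 197)]
176 [(123, 131, 135), (122, 130, 134), (126, 147, 157), (154, 181, 195), (151, 177, 190)]
177 [(115, 123, 127), (110, 119, 122), (111, 129, 139), (141, 166, 180), (146, 173, 187)]
178 [(80, 88, 92), (74, 82, 87), (73, 85, 91), (104, 123, 132), (126, 148, 160)]
179 [(56, 64, 69), (66, 75, 78), (72, 81, 83), (65, 76, 82), (84, 98, 106)]
180 [(52, 63, 69), (82, 91, 93), (90, 99, 101), (56, 71, 81), (56, 66, 73)]
181 [(57, 74, 84), (91, 100, 102), (96, 107, 109), (71, 104, 129), (53, 71, 86)]
182 [(63, 88, 102), (95, 105, 105), (96, 107, 107), (77, 130, 167), (60, 101, 129)]
183 [(63, 90, 107), (96, 107, 107), (98, 109, 109), (73, 121, 154), (59, 114, 152)]
184 [(59, 89, 108), (97, 108, 108), (96, 106, 106), (59, 92, 115), (45, 88, 117)]
185 [(53, 90, 113), (87, 101, 105), (87, 101, 104), (55, 86, 107), (36, 72, 96)]
186 [(43, 88, 117), (67, 93, 111), (68, 93, 109), (47, 89, 116), (34, 68, 91)]
187 [(36, 82, 110), (44, 90, 119), (46, 92, 120), (40, 88, 119), (31, 60, 79)]
188 [(33, 65, 87), (37, 82, 111), (34, 83, 111), (34, 77, 104), (26, 45, 56)]
189 [(30, 44, 52), (29, 55, 72), (33, 61, 80), (31, 53, 68), (28, 34, 39)]
190 [(29, 32, 35), (30, 37, 42), (27, 37, 43), (27, 33, 39), (29, 32, 35)]
```

carry_out --plan '[[[0.02,-0.04,-0.09],0,0],[[0.02,-0.04,-0.09],0,0],[[0,0,0],0,0]]'

```text
time: 26.05
ee_pos: [0.4625, -0.2639, 0.3006]
orientation: [0.565, 0.802, -0.081, 0.175]
contact_force: [0.8, 0.1, -1.6]
finger_gap: 0.0484
gripper_force: 32.6
```

carry_out --plan '[[[0.02,-0.04,-0.09],0,0],[[0,0,0],0,0]]'

```text
time: 26.3
ee_pos: [0.4627, -0.2643, 0.2997]
orientation: [0.565, 0.802, -0.081, 0.175]
contact_force: [0.8, 0.5, -1.4]
finger_gap: 0.0485
gripper_force: 32.6
```

carry_out --plan '[[[0.02,-0.04,-0.09],0,0],[[0,0,0],0,0]]'

```text
time: 26.55
ee_pos: [0.4629, -0.2647, 0.2988]
orientation: [0.565, 0.802, -0.081, 0.175]
contact_force: [0.6, 1.5, -1.8]
finger_gap: 0.0484
gripper_force: 32.6
```

carry_out --plan '[[[0.02,-0.04,-0.09],0,0],[[0,0,0],0,0]]'

```text
time: 26.8
ee_pos: [0.4631, -0.2651, 0.2979]
orientation: [0.565, 0.802, -0.081, 0.175]
contact_force: [0.2, 0.0, -1.5]
finger_gap: 0.0484
gripper_force: 32.6
```

Centre is about 31 mm below the tip and still free; go on.

carry_out --plan '[[[0.02,-0.04,-0.09],0,0],[[0,0,0],0,0]]'

```text
time: 27.05
ee_pos: [0.4633, -0.2655, 0.2971]
orientation: [0.565, 0.802, -0.081, 0.175]
contact_force: [-0.1, 0.4, -2.2]
finger_gap: 0.0481
gripper_force: 32.6
```

carry_out --plan '[[[0.02,-0.04,-0.09],0,0],[[0,0,0],0,0]]'

```text
time: 27.3
ee_pos: [0.4635, -0.2659, 0.2961]
orientation: [0.565, 0.802, -0.081, 0.175]
contact_force: [0.5, 1.8, -0.9]
finger_gap: 0.048
gripper_force: 32.6
```

carry_out --plan '[[[0.02,-0.04,-0.09],0,0],[[0,0,0],0,0]]'

```text
time: 27.55
ee_pos: [0.4637, -0.2663, 0.2953]
orientation: [0.565, 0.802, -0.081, 0.175]
contact_force: [0.1, 1.9, -0.9]
finger_gap: 0.048
gripper_force: 32.6
```

```bash
python3 st.py; python3 go.py | sed -n 4p
```

```text
27.55 [ 0.4637 -0.2663  0.2953] [-0.43  0.23  0.92  1.96  0.05  0.71  0.76] tilt [ 0.189 -0.328] yaz 0.358 F [ 0.1  1.9 -0.9] T [0.88 0.21 0.12]
wc [ 0.4944 -0.3194  0.1453] along -0.034
```

carry_out --plan '[[[0.02,-0.04,-0.09],0,0],[[0,0,0],0,0]]'

```text
time: 27.8
ee_pos: [0.4639, -0.2667, 0.2945]
orientation: [0.565, 0.802, -0.081, 0.175]
contact_force: [-0.7, 3.3, 2.1]
finger_gap: 0.0483
gripper_force: 32.9
```

carry_out --plan '[[[0.02,-0.04,-0.09],0,0],[[0,0,0],0,0]]'

```text
time: 28.05
ee_pos: [0.4642, -0.2671, 0.2937]
orientation: [0.565, 0.802, -0.081, 0.175]
contact_force: [-2.3, 4.6, 2.6]
finger_gap: 0.0483
gripper_force: 33.0
```

carry_out --plan '[[[0.02,-0.04,-0.09],0,0],[[0,0,0],0,0]]'

```text
time: 28.3
ee_pos: [0.4643, -0.2675, 0.2927]
orientation: [0.565, 0.802, -0.081, 0.175]
contact_force: [-2.4, 5.5, 1.7]
finger_gap: 0.0484
gripper_force: 32.9
```

```bash
python3 st.py; python3 go.py | sed -n 4p
```

```text
28.3 [ 0.4643 -0.2675  0.2927] [-0.42  0.24  0.91  1.96  0.04  0.71  0.76] tilt [ 0.19  -0.328] yaz 0.358 F [-2.4  5.5  1.7] T [0.99 0.45 0.04]
wc [ 0.4951 -0.3206  0.1427] along -0.0369
```

carry_out --plan '[[[-0.01,0.02,-0.09],0,0],[[0,0,0],0,0]]'

```text
time: 28.55
ee_pos: [0.4644, -0.2675, 0.2921]
orientation: [0.565, 0.802, -0.081, 0.176]
contact_force: [-1.6, 4.4, 5.6]
finger_gap: 0.0484
gripper_force: 33.2
```

carry_out --plan '[[[0.02,-0.03,-0.09],0,0],[[0,0,0],0,0]]'

```text
time: 28.8
ee_pos: [0.4646, -0.2678, 0.2913]
orientation: [0.565, 0.802, -0.081, 0.175]
contact_force: [-5.2, 5.9, 8.2]
finger_gap: 0.0485
gripper_force: 33.5
```

carry_out --plan '[[[0.02,-0.03,-0.09],0,0],[[0,0,0],0,0]]'

```text
time: 29.05
ee_pos: [0.465, -0.2679, 0.2909]
orientation: [0.565, 0.802, -0.08, 0.175]
contact_force: [-8.7, 11.3, 16.2]
finger_gap: 0.0481
gripper_force: 34.3
```

```bash
python3 st.py; python3 go.py | sed -n 4p
```

```text
29.05 [ 0.465  -0.2679  0.2909] [-0.42  0.24  0.91  1.96  0.04  0.7   0.77] tilt [ 0.191 -0.327] yaz 0.358 F [-8.7 11.3 16.2] T [ 1.33  1.2  -0.22]
wc [ 0.4959 -0.3209  0.141 ] along -0.0388
```

carry_out --plan '[[[-0.03,0.05,0.07],0,0],[[0,0,0],0,0]]'

```text
time: 29.3
ee_pos: [0.4648, -0.2675, 0.2913]
orientation: [0.565, 0.802, -0.081, 0.176]
contact_force: [-2.8, 5.4, 6.2]
finger_gap: 0.0482
gripper_force: 33.3
```

```bash
python3 st.py; python3 go.py | sed -n 4p
```

```text
29.3 [ 0.4648 -0.2675  0.2913] [-0.42  0.24  0.91  1.97  0.04  0.7   0.77] tilt [ 0.191 -0.328] yaz 0.358 F [-2.8  5.4  6.2] T [0.86 0.36 0.07]
wc [ 0.4957 -0.3207  0.1415] along -0.0382
```

carry_out --plan '[[[-0.02,0.03,0.08],0,0],[[0,0,0],0,0]]'

```text
time: 29.55
ee_pos: [0.4646, -0.2672, 0.2921]
orientation: [0.565, 0.802, -0.081, 0.176]
contact_force: [-2.3, 4.7, 5.9]
finger_gap: 0.0483
gripper_force: 33.2
```

carry_out --plan '[[[-0.02,0.03,0.08],0,0],[[0,0,0],0,0]]'

```text
time: 29.8
ee_pos: [0.4642, -0.2671, 0.2926]
orientation: [0.565, 0.802, -0.081, 0.176]
contact_force: [1.5, 1.3, 1.7]
finger_gap: 0.0481
gripper_force: 32.7
```

```bash
python3 st.py; python3 go.py | sed -n 4p
```

```text
29.8 [ 0.4642 -0.2671  0.2926] [-0.42  0.23  0.92  1.97  0.05  0.71  0.76] tilt [ 0.191 -0.328] yaz 0.358 F [1.5 1.3 1.7] T [ 0.45 -0.15  0.13]
wc [ 0.4951 -0.3203  0.1427] along -0.0368
```

carry_out --plan '[[[-0.02,0.03,0.08],0,0],[[0,0,0],0,0]]'

```text
time: 30.05
ee_pos: [0.4636, -0.2669, 0.2931]
orientation: [0.565, 0.802, -0.081, 0.175]
contact_force: [2.9, -2.2, -1.8]
finger_gap: 0.0484
gripper_force: 32.5
```

carry_out --plan '[[[-0.02,0.03,0.08],0,0],[[0,0,0],0,0]]'

```text
time: 30.3
ee_pos: [0.4631, -0.2668, 0.2936]
orientation: [0.565, 0.802, -0.082, 0.175]
contact_force: [3.8, -5.6, -6.6]
finger_gap: 0.0483
gripper_force: 33.4
```

```bash
python3 st.py; python3 go.py | sed -n 4p
```

```text
30.3 [ 0.4631 -0.2668  0.2936] [-0.43  0.23  0.92  1.97  0.05  0.71  0.76] tilt [ 0.189 -0.329] yaz 0.357 F [ 3.8 -5.6 -6.6] T [-0.28 -0.41  0.05]
wc [ 0.4937 -0.3201  0.1437] along -0.0355
```

carry_out --plan '[[[0.03,-0.04,-0.13],0,0],[[0,0,0],0,0]]'

```text
time: 30.55
ee_pos: [0.4636, -0.2671, 0.2927]
orientation: [0.565, 0.802, -0.081, 0.175]
contact_force: [-0.9, -2.5, 2.2]
finger_gap: 0.0485
gripper_force: 34.1
```

carry_out --plan '[[[0,0,0],0,0.7],[[0,0,0],0,0.75],[[0,0,0],0,0.75],[[0,0,0],0,0.75]]'

```text
time: 31.05
ee_pos: [0.4639, -0.2665, 0.2925]
orientation: [0.565, 0.803, -0.081, 0.175]
contact_force: [-0.6, 0.3, 0.7]
finger_gap: 0.0639
gripper_force: 0.0
```

```bash
python3 st.py; python3 go.py | sed -n 4p
```

```text
31.05 [ 0.4639 -0.2665  0.2925] [-0.42  0.23  0.92  1.97  0.05  0.71  0.76] tilt [ 0.19  -0.328] yaz 0.358 F [-0.6  0.3  0.7] T [0.39 0.17 0.04]
wc [ 0.4946 -0.3196  0.1426] along -0.0366
```

carry_out --plan '[[[-0.2,0.35,0.9],0,0.75],[[-0.4,0.73,1.8],0,0.75],[[-0.4,0.73,1.8],0,0.75],[[-0.4,0.73,1.8],0,0.75],[[-0.4,0.73,1.8],0,0.75],[[-0.4,1.5,2],0,0.75],[[-0.4,4,2],0,0.75],[[-0.4,4,2],0,0.75],[[0,4,0],0,0.75],[[0,0,0],0,0.75]]'

```text
time: 32.3
ee_pos: [0.434, -0.0961, 0.4342]
orientation: [0.563, 0.804, -0.08, 0.176]
contact_force: [0.1, -0.9, -0.7]
finger_gap: 0.0639
gripper_force: 0.0
```

```bash
python3 st.py; python3 - <<'E'
from h import *
cs=cam("scene");im=r.get_image("scene");cv2.imwrite("pics/s6.png",im)
T=np.array([.4875,-.3065,.176]);b=np.array([-.21,.367,.9063]);Wc=T-.0375*b
print("pred tip",px(cs,T),"wheel mid",px(cs,Wc),"hub top",px(cs,Wc+.011*b))
sub=im[165:215,320:365];hsv=cv2.cvtColor(sub,cv2.COLOR_BGR2HSV)
dark=(sub.max(2)<60);br=(hsv[...,1]>110)&(hsv[...,2]>75)
for row in range(0,50): print(165+row,"".join("#" if dark[row,k] else "o" if br[row,k] else "." for k in range(45)))
E
```

```text
32.3 [ 0.434  -0.0961  0.4342] [-0.74 -0.19  0.66  1.92  0.5   1.23  0.14] tilt [ 0.192 -0.327] yaz 0.363 F [ 0.1 -0.9 -0.7] T [ 0.25  0.19 -0.02]
pred tip [341.9018903  179.03207296] wheel mid [340.82330885 190.3555419 ] hub top [341.13265112 187.10791737]
165 ...o.........................................
166 ..o..........................................
167 .............................................
168 ...............................ooooo.........
169 ..o...........................ooooooo........
170 ooo...........................ooooooo........
171 ooo...........................ooooooo........
172 oooo.........................oooooooo........
173 oooo...........................oooooo........
174 ooo..............................ooo.........
175 oooo.........................................
176 ooo..........................................
177 .............................................
178 .............................................
179 .............................................
180 .............................................
181 ......................................
[... 957 characters left out ...]

201 ooooo.########.........###.ooooooooooo.###.##
202 oooooooo.#####...........oooooooooooooo######
203 oooooooooo.###..........ooooooooooooooo.#####
204 ooooooooooooo.........ooooooooooooooooo.#####
205 oooooooooooooo.......oooooooooooooooooo.#####
206 oooooooooooooo.......ooooooooooooooooooo#####
207 oooooooooooooo.......ooooooooooooooooooo.####
208 oooooooooooooo.......ooooooooooooooooooo.####
209 oooooooooooooo.......oooooooooooooooooooo####
210 oooooooooooooo........ooooooooooooooooooo####
211 oooooooooooooo............ooooooooooooooo.###
212 oooooooooooooo..........o.....ooooooooooo.###
213 oooooooooooooo................ooooooooooo.###
214 oooooooooo.................oo...ooooooooooooo
```

```bash
python3 -c "
from station import r
print(r.sign_off())"
```

```text
the job is handed in; nothing more can be done
None
```

The wheel is threaded on the bare branch over the pointer and appears snapped home. It reached what felt like the hard stop at about 22 N and then held against an upward pull of about 8 N. The gripper was clear when I handed in at 32 s; the hand-in gave no verdict.

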